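Lock the instrument stand and rock its locating block out

TASK

Take the long pin with the round ribbed head out of the wooden rack and stand it upright, fully home, in the bored boss of the instrument stand, so that the stand's turntable is locked, and let go of it. Then grip the steel locating block that is stuck in the saddle on the stand and work it out by rocking it side to side between the two sprung shoes, clearly leaning it to one side and the other, at least twice over, while it is still in its slot; do not yank it straight up, as that lifts the saddle off the stand, and do not swing the turntable. Finish still holding the block upright just clear above its slot, about two centimetres up, with the pin still in place and the other things on the table left where they are.

Things in the scene. Friction and masses are not known exactly. Their poses are not given: they have to be found in the camera images.
- stand: Fixed instrument stand: round black foot, 180 mm across, turntable on it, pale saddle on that. Origin: centre of the foot on the table. z is up; +x points to the square bored boss (95 mm from the origin); y is the direction in which the block is rocked. All parts of the stand share these axes while the turntable is at 0.
- bore_mouth (a point): Centre of the mouth of the bore in the dark square boss (40 x 40 mm), 30 mm above the table; axes as the stand. The bore is vertical, 14.5 mm wide, 25 mm deep. Right above the boss, either side (+-y) of the bore, lie the two prongs of the turntable's fork: gap 19 mm, tops 6 mm above the mouth. The block, 95 mm away, rises 85 mm above it.
- turntable (a joint): Turning of the turntable (and saddle) about the stand's vertical axis, rad, 0 at the start. Turns with light friction; with the pin in the bore its fork can turn only about 0.04 either way. Must stay within 0.1.
- saddle (a joint): Height of the pale saddle above its seat on the turntable, m, 0 when seated. The saddle (130 mm along y, 60 mm along x, 30 mm high) is held down only by its weight (about 22 N) and slides up freely; must stay below 0.006 m.
- slot_mouth (a point): Centre of the top of the saddle's slot, 60 mm above the table, on the stand's vertical axis; axes as the saddle. The slot is open at the top, 24 mm deep, 27 mm along x (its x walls reach up to the mouth) and 44 mm or more along y. The block is free of the noses once raised 14 mm, and out of the slot at 24 mm.
- nose_a (a point): Where the round nose of the +y sprung shoe touches the block: 10 mm below slot_mouth, 18 mm to +y. A like shoe is at -y. Each presses the block's flank with about 25 N (the tight fit) and gives way up to 5 mm. A straight pull needs about 30 N, more than the saddle's weight. With the block leaned about the x axis one flank slides up its nose while the other is the pivot.
- block: Steel locating block, 24 mm (x) by 36 mm (y) by 79 mm tall, 0.3 to 0.55 kg, standing in the saddle's slot with its underside 24 mm below the mouth and 55 mm sticking out. Origin: centre of its underside; z up along the block, axes as the saddle at the start. Grip it across the 36 mm (the +-y flanks); for the rocking torque grip hard (50 to 60 N).
- block_top (a point): Centre of the block's top face, 79 mm above its underside. Rocking that works: lean the block about the saddle's x axis, pivoting at the noses' height, 0.1 to 0.14 rad to one side and the other, raising it about 2 mm for each 0.12 rad of swing. A lean counts from 0.05 rad.
- rack: Fixed wooden rack, 50 mm (x) by 160 mm (y) by 30 mm high, with three bores 20 mm deep and 14 mm wide in a row along its y, 50 mm apart. Origin: centre of its underside. The two pins stand in its outer bores, either way round.
- pin: The long steel pin, 77 mm tall: shaft 12 mm across and 55 mm long with a 2.5 mm chamfered foot, then a round ribbed head 20 mm across and 22 mm high. Origin: centre of its foot; z up along the pin. Starts standing in an outer bore of the rack, its foot 10 mm above the table. Grip it by the head (middle 66 mm above the foot). Fully home in the boss its foot is 25 mm below the bore's mouth.
- square_pin: The other pin in the rack, to be left there: 43 mm tall, same shaft, with a flat square head 26 mm wide and 10 mm thick. Origin: centre of its foot.
- eyepiece: Bystander: pale stepped eyepiece, 48 mm across, 40 mm high; origin at the centre of its underside.
- jar: Bystander: small amber jar, 44 mm across, 50 mm high; origin at its underside.
- toy_car: Bystander: model car, 85 x 38 mm, 30 mm high; origin at its underside.
- screwdriver: Bystander: screwdriver lying flat, 180 mm; origin at its middle.
- brush: Bystander: flat brush lying, 160 mm; origin at its middle.
- collar: Bystander: dark steel ring, 48 mm across, 16 mm high; origin at its underside.

How it is judged:
By the outcome, as a careful person would: the job done as asked, in the order asked, and still so for the second after the job is handed in, while the arm keeps its last pose, push and grip.
It also fails if it takes over 64 s, if anything falls off the work surface, if the arm or the gripper's body presses on something with over 40 N, if the wrist force passes 120 N, or if a joint passes its speed limit or range.

ROBOT

A 6-joint arm with a two-finger parallel gripper is mounted at the origin on the work surface. World frame = base frame: x ahead of the robot, y to its left, z up, the work surface at z = 0. Lengths are in m, angles in degrees, forces in N, time in s.
With the tool pointing down it reaches from about 0.375 to 0.9 m from the base axis. Payload 3.1 kg.
Tool frame: the origin (TCP) lies at the very end of the fingers, on their centre line; the grasp point (between the pads) lies 19 mm behind it; z points along the fingers, y is the line along which they close (so a half turn about z gives the same grasp; the last joint's range is limited). The gripper opens to 87 mm and grips with 3 to 60 N. Pads are 19 mm wide; open, the fingers measure 117 mm over their backs; the gripper's body (75 mm by 190 mm) begins 51 mm behind the grasp point.
Start: joints at [-78.524, 30.224, 82.088, -0, 67.689, -10.227], TCP at [0.231, -0.581, 0.195] pointing down, gripper open.
Joint ranges: [-176.69, 176.69], [-43.24, 126.21], [12.49, 139.97], [-82, 262], [0, 151.66], [-163.58, 163.58]. Speed limits (degrees/s): [159.86, 159.86, 180, 180, 180, 180].

INTERFACE

Orientations are given as a 3x3 rotation matrix whose columns are the frame's x, y, z axes.
In Python, from rig import bot gives the robot as it stands.
- The arm moves only by the tool move_arm, never from a script. Its argument "increments" is a list of rows, each an object with "xyz": the shift along the tool's x, y, z in mm, a list of three; "roll": the turn about the tool's z in rad; "grip": the opening in per cent of the stroke, from 0 (shut) to 100 (fully open). A call has 1 to 5 rows; each row shifts and turns the commanded pose from where the row before left it, along the tool's axes as they then stand; what a row does not reach is not made up. A row lasts 1/12 s, in which the tool goes at most 41.7 mm and 7.16 degrees, less where a joint would pass 70% of its speed; a pose out of reach is approached as far as the arm can. A call is refused whole if a number of a shift passes 41.7 or a number of a turn 0.125, either way. A call with a gripper value outside its range is refused whole. The fingers move at their own pace and stop on an object; the grip force is fixed at half the most. Time passes only in rows, so rows that do not move let the fingers close. It gives the time, the measured TCP pose, the force, the opening and the grip force at its end, in the units of the state.
- bot.read_state(): the state, without advancing time (a new reading comes with each control period).
- bot.capture(name): name is "scene" or "top" or "wrist"; returns (picture, depth): 420x560x3 uint8, red, green, blue; 420x560 float32, m along the optical axis (not along the pixel's ray), 0 where there is no reading.
- bot.camera_model(name): a dict with "intrinsics" (3x3 intrinsics, pixels), "D" ([k1, k2, p1, p2, k3] as OpenCV has them; the pictures are not rectified), "rvec" (rotation vector, rad) and "tvec" (3), from world to camera coordinates, as OpenCV has them; the wrist camera has in their place "tool_from_camera" (4x4, takes a point from camera to tool coordinates, whose origin is the TCP and whose axes are the flange's). Camera axes: x right, y down, z forward; pixel columns grow to the right and rows downward; lengths in m; the calibration is good to about 2 mm. A picture is of the moment at which its call begins: read the wrist's pose just before it. camera_model takes no time and is no camera call.
- bot.hand_in(): hands the job in; it is judged then, once.
Trained networks look in the newest picture that a camera, given by its name, has taken for a name from the list of things; names that differ only in an ending like _2 or _b are one class to them, and where a whole thing is asked for, a point or a joint stands for the part that bears it (a point fixed in the world has none). Each returns a list of dicts, best first, with "conf" (0 to 1); they miss things now and then, are a little off and sometimes report something else, mostly with a low value. They report only what shows in the picture. A call takes as long as a camera call.
- bot.spot_in(label, camera): "at" ([x, y, z] in m, in the coordinates of the camera as it stood for that picture, good to about 4 mm: the middle of the surface that is visible of it).
- bot.trace(label, camera): "mask" (420x560 bool, what is visible of it).
The state is a dict: "time_s": time; "joint_positions": joint angles; "qvel": joint speeds; "tau": joint torques, N m; "position": TCP position; "tcp_rot": TCP orientation; "force": force on the tool from outside, world axes, zero at the start; "moment": the same for the moment, N m; "opening": opening from 0.0 (shut) to 1.0 (fully open); "grasp_force": force on a finger pad.
Only numpy, scipy, OpenCV 4.12 (cv2) and the standard library are available. Lean on these libraries where they do the work, as an engineer would, in place of code of your own. Each camera call takes 0.05 s, during which the arm holds its last target. There are 200 camera calls.

## Working session

There is one attempt and no reset: what is moved stays moved. The work goes in short steps, Python scripts to look and compute and a tool call to move; the robot and the scene stay as the last step left them, time stands still between calls to the robot, and variables do not carry over. Pictures are saved under pics/ and viewed, at most 10 in all, crops included, and the job is handed in when it is done.

Besides the shell and the picture viewer there is one more tool, called after "Emit:" as name(argument=value, ...) on one line, values as JSON. move_arm: Moves the arm, as the interface text tells. Its arguments: {"type":"object","properties":{"increments":{"type":"array"}},"required":["increments"]}

```bash
mkdir -p pics; cat > h.py <<'E'
from rig import bot
import numpy as np, cv2
def cam(n):
    m=bot.camera_model(n);K=np.array(m["intrinsics"],float);D=np.array(m["D"],float)
    if n=="wrist":
        s=bot.read_state();T=np.eye(4);T[:3,:3]=s["tcp_rot"];T[:3,3]=s["position"]
        W=T@np.array(m["tool_from_camera"])
    else:
        R=cv2.Rodrigues(np.array(m["rvec"],float))[0];W=np.eye(4);W[:3,:3]=R.T;W[:3,3]=-R.T@np.ravel(m["tvec"])
    return K,D,W
def cloud(n,name=None):
    K,D,W=cam(n);im,d=bot.capture(n)
    if name: cv2.imwrite("pics/"+name,im[:,:,::-1])
    v,u=np.mgrid[:420,:560];p=cv2.undistortPoints(np.stack([u.ravel(),v.ravel()],1).astype(np.float64)[:,None],K,D)[:,0]
    P=np.c_[p,np.ones(len(p))]*d.reshape(-1,1)
    P=P@W[:3,:3].T+W[:3,3];P[d.ravel()==0]=np.nan
    return im,P.reshape(420,560,3),W
E
python3 - <<'E'
from h import *
s=bot.read_state();print(s["position"],np.round(s["tcp_rot"],3).tolist(),s["opening"])
for n in ("scene","top"):
    im,P,W=cloud(n,n+"0.png");np.save(n+".npy",P)
    for l in ("stand","block","pin","square_pin","rack","bore_mouth","saddle","eyepiece","jar","toy_car","screwdriver","brush","collar"):
        for r in bot.spot_in(l,n)[:2]:
            print(n,l,round(r["conf"],2),np.round(W[:3,:3]@r["at"]+W[:3,3],3))
E
```

```text
[ 0.23099244 -0.57988467  0.19425699] [[0.929, 0.37, -0.0], [0.37, -0.929, 0.002], [0.0, -0.002, -1.0]] 1.0001497957815952
scene stand 0.74 [ 0.551 -0.145  0.031]
scene block 0.79 [ 0.527 -0.171  0.096]
scene pin 0.46 [0.52  0.191 0.086]
scene square_pin 0.46 [0.52  0.285 0.052]
scene rack 0.66 [0.725 0.066 0.037]
scene rack 0.59 [0.529 0.238 0.025]
scene bore_mouth 0.64 [ 0.551 -0.153  0.03 ]
scene saddle 0.57 [ 0.536 -0.154  0.062]
scene eyepiece 0.63 [0.724 0.07  0.036]
scene jar 0.8 [0.385 0.038 0.051]
scene jar 0.65 [ 0.553 -0.145  0.031]
scene toy_car 0.79 [ 0.707 -0.278  0.018]
scene screwdriver 0.59 [ 0.533 -0.154  0.061]
scene screwdriver 0.52 [ 0.376 -0.392  0.019]
scene brush 0.84 [0.7   0.281 0.017]
scene brush 0.41 [0.386 0.042 0.049]
scene collar 0.82 [0.374 0.331 0.014]
top stand 0.6 [ 0.52  -0.174  0.028]
top block 0.59 [ 0.525 -0.183  0.117]
top pin 0.66 [0.527 0.187 0.086]
top square_pin 0.6 [0.521 0.291 0.054]
top square_pin 0.6 [0.73  0.068 0.039]
top rack 0.92 [0.519 0.235 0.036]
top rack 0.66 [ 0.521 -0.179  0.036]
top bore_mouth 0.64 [ 0.523 -0.167  0.029]
top bore_mouth 0.46 [0.52  0.237 0.031]
top saddle 0.8 [ 0.524 -0.17   0.059]
top eyepiece 0.77 [0.731 0.066 0.04 ]
top jar 0.51 [0.38  0.034 0.052]
top jar 0.44 [ 0.527 -0.171  0.066]
top toy_car 0.7 [ 0.703 -0.284  0.02 ]
top screwdriver 0.93 [ 0.375 -0.394  0.024]
top screwdriver 0.75 [0.519 0.238 0.032]
top brush 0.83 [0.699 0.281 0.014]
top brush 0.3 [0.517 0.239 0.032]
top collar 0.54 [0.378 0.33  0.018]
```

```bash
python3 -c "
import cv2,numpy as np
a=cv2.imread('pics/scene0.png');b=cv2.imread('pics/top0.png')
cv2.imwrite('pics/both.png',cv2.resize(np.vstack([a,b]),(0,0),fx=.71,fy=.71))"
```

```text
(no output)
```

View pics/both.png

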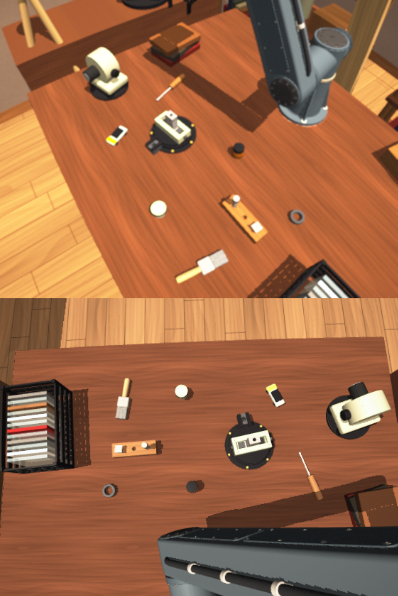

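The montage shows the stand (top view at about (250,445)) with its boss toward world +x. The rack is at (135,448), with the round-headed pin at its right end (lower y).

```bash
python3 - <<'E'
import numpy as np,cv2
for n in ("top","scene"):
    P=np.load(n+".npy").reshape(-1,3);P=P[~np.isnan(P[:,0])]
    def sel(c,r,z0,z1):
        q=P[(np.hypot(P[:,0]-c[0],P[:,1]-c[1])<r)&(P[:,2]>z0)&(P[:,2]<z1)];return q
    def rect(q,t):
        r=cv2.minAreaRect((q[:,:2]*1000).astype(np.float32));print(n,t,len(q),[np.round(x,1) for x in r],"medz",np.round(np.median(q[:,2]),4))
    c=(.523,-.172)
    rect(sel(c,.09,.052,.068),"saddle");rect(sel(c,.05,.108,.125),"blocktop");rect(sel(c,.13,.026,.045),"boss+")
    rect(sel((.523,.187),.02,.08,.095),"pinhead");rect(sel((.52,.29),.025,.047,.06),"sq");rect(sel((.52,.238),.09,.024,.036),"rack")
E
```

```text
top saddle 986 [array([ 528. , -180.7]), array([ 60.4, 147. ]), np.float64(10.6)] medz 0.0597
top blocktop 167 [array([ 527.9, -180.2]), array([24.5, 36.7]), np.float64(10.9)] medz 0.1152
top boss+ 1398 [array([ 549.2, -170.9]), array([185.3, 130.1]), np.float64(14.0)] medz 0.0307
top pinhead 59 [array([526.3, 188.5]), array([19.4, 19.1]), np.float64(6.4)] medz 0.0861
top sq 110 [array([521.5, 289.7]), array([27.1, 25.3]), np.float64(83.5)] medz 0.0527
top rack 990 [array([524., 238.]), array([ 51.7, 159.5]), np.float64(2.4)] medz 0.0301
scene saddle 702 [array([ 524.5, -180.8]), array([ 62.9, 147.7]), np.float64(11.4)] medz 0.0579
scene blocktop 130 [array([ 525. , -180.2]), array([24.5, 37.9]), np.float64(11.0)] medz 0.1136
scene boss+ 1003 [array([ 547.9, -177.3]), array([128.7, 184.1]), np.float64(79.0)] medz 0.0296
scene pinhead 74 [array([521.9, 188.3]), array([18.8, 20. ]), np.float64(82.3)] medz 0.0863
scene sq 160 [array([516.4, 287.9]), array([27.5, 27.1]), np.float64(85.7)] medz 0.0525
scene rack 1300 [array([518.6, 237.5]), array([ 53.2, 160.7]), np.float64(3.4)] medz 0.0294
```

Emit:
move_arm(increments=[{"xyz":[0,0,-40],"roll":0,"grip":100},{"xyz":[0,0,-40],"roll":0,"grip":100}])

```text
time_s: 1.57
position: [0.2306, -0.5785, 0.2731]
tcp_rot: [[0.929, 0.37, -0.002], [0.37, -0.929, 0.008], [0.001, -0.008, -1.0]]
force: [0.2, -2.1, 0.8]
opening: 0.999
grasp_force: 0.0
```

Emit:
move_arm(increments=[{"xyz":[28,-24,0],"roll":0.0943,"grip":100},{"xyz":[28,-24,0],"roll":0.0943,"grip":100},{"xyz":[28.6,-24.2,0],"roll":0,"grip":100},{"xyz":[28.6,-24.2,0],"roll":0,"grip":100},{"xyz":[28.6,-24.2,0],"roll":0,"grip":100}])

```text
time_s: 1.98
position: [0.3396, -0.4282, 0.2755]
tcp_rot: [[0.982, 0.188, 0.0], [0.188, -0.982, -0.0], [0.0, 0.001, -1.0]]
force: [0.1, 0.3, 0.9]
opening: 0.999
grasp_force: 0.0
```

```bash
cat >> h.py <<'E'
def go(x,y,z,yaw=None):
    s=bot.read_state();R=np.array(s["tcp_rot"]);d=R.T@(np.array([x,y,z])-s["position"])*1000
    w=np.degrees(np.arctan2(R[1,0],R[0,0]));print("tool shift mm",np.round(d,1),"yaw",round(w,2),"roll needed",None if yaw is None else round(float(np.radians(w-yaw)),4))
E
python3 - <<'E'
from h import *
print(np.round(bot.camera_model("wrist")["tool_from_camera"],3),np.round(bot.camera_model("wrist")["intrinsics"],0))
print(bot.read_state()["position"]);go(.56,-.17,.27,10.9)
E
```

```text
[[ 0.001 -0.963 -0.27   0.073]
 [ 1.     0.001  0.     0.001]
 [ 0.    -0.27   0.963 -0.19 ]
 [ 0.     0.     0.     1.   ]] [[299.   0. 275.]
 [  0. 299. 207.]
 [  0.   0.   1.]]
[ 0.33961963 -0.42823     0.2755336 ]
tool shift mm [ 265.  -212.1    5.5] yaw 10.85 roll needed -0.0009
```

Emit:
move_arm(increments=[{"xyz":[33,-26.5,2],"roll":0,"grip":100},{"xyz":[33,-26.5,2],"roll":0,"grip":100},{"xyz":[33,-26.5,2],"roll":0,"grip":100},{"xyz":[33,-26.5,2],"roll":0,"grip":100},{"xyz":[33,-26.5,2],"roll":0,"grip":100}])

```text
time_s: 2.4
position: [0.4747, -0.2693, 0.2656]
tcp_rot: [[0.982, 0.189, 0.0], [0.189, -0.982, -0.0], [0.0, 0.0, -1.0]]
force: [0.2, -0.6, -0.3]
opening: 0.997
grasp_force: 0.0
```

Emit:
move_arm(increments=[{"xyz":[33,-26.5,2],"roll":0,"grip":100},{"xyz":[33,-26.5,2],"roll":0,"grip":100},{"xyz":[33,-26.5,2],"roll":0,"grip":100},{"xyz":[0,0,0],"roll":0,"grip":100},{"xyz":[0,0,0],"roll":0,"grip":100}])

```text
time_s: 2.82
position: [0.5554, -0.1737, 0.2592]
tcp_rot: [[0.981, 0.194, -0.001], [0.194, -0.981, -0.0], [-0.001, -0.0, -1.0]]
force: [0.1, -0.5, 0.5]
opening: 1.002
grasp_force: 0.0
```

```bash
cat >> h.py <<'E'
def rect(P,c,r,z0,z1,t):
    q=P.reshape(-1,3);q=q[~np.isnan(q[:,0])];q=q[(np.hypot(q[:,0]-c[0],q[:,1]-c[1])<r)&(q[:,2]>z0)&(q[:,2]<z1)]
    R=cv2.minAreaRect((q[:,:2]*1000).astype(np.float32));print(t,len(q),[np.round(x,1) for x in R],"z",np.round(np.median(q[:,2]),4))
    return q
E
python3 - <<'E'
from h import *
im,P,W=cloud("wrist","w1.png");np.save("w1.npy",P)
print(bot.read_state()["position"],W[:3,3])
c=(.526,-.18)
rect(P,c,.045,.106,.125,"block");rect(P,c,.09,.055,.066,"saddle")
rect(P,(.619,-.162),.035,.025,.033,"boss");rect(P,(.619,-.162),.035,.0335,.042,"prongs")
for r in bot.spot_in("bore_mouth","wrist"): print(r["conf"],W[:3,:3]@r["at"]+W[:3,3])
go(.525,.188,.2,10.9)
E
```

```text
[ 0.55451533 -0.17515353  0.25931824] [ 0.6267494  -0.1602541   0.44946279]
block 675 [array([ 524.1, -181.8]), array([24.4, 35.5]), np.float64(11.4)] z 0.1156
saddle 2937 [array([ 524.2, -182.8]), array([ 60.5, 144.1]), np.float64(11.1)] z 0.0606
boss 414 [array([ 611.2, -163.3]), array([52.5, 22.3]), np.float64(11.2)] z 0.0305
prongs 630 [array([ 612.7, -165.9]), array([50.3, 40.9]), np.float64(10.9)] z 0.0367
0.67 [ 0.54718107 -0.17188354  0.0311794 ]
tool shift mm [  40.5 -363.1   59.3] yaw 10.92 roll needed 0.0003
```

View pics/w1.png

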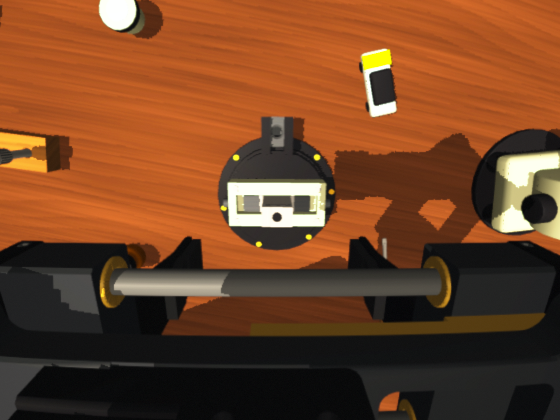

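The wrist view shows the bore at pixel (277,131) between the fork prongs, and the block in the saddle near (277,210).

Emit:
move_arm(increments=[{"xyz":[-2.7,-36.1,0],"roll":0,"grip":100},{"xyz":[-2.7,-36.1,0],"roll":0,"grip":100},{"xyz":[-2.7,-36.1,0],"roll":0,"grip":100},{"xyz":[-2.7,-36.1,0],"roll":0,"grip":100},{"xyz":[-2.7,-36.1,0],"roll":0,"grip":100}])

```text
time_s: 3.33
position: [0.506, -0.0018, 0.2597]
tcp_rot: [[0.983, 0.185, 0.0], [0.185, -0.983, -0.0], [0.0, 0.0, -1.0]]
force: [0.2, -0.4, -0.6]
opening: 1.002
grasp_force: 0.0
```

Emit:
move_arm(increments=[{"xyz":[-2.7,-36.1,0],"roll":0,"grip":100},{"xyz":[-2.7,-36.1,0],"roll":0,"grip":100},{"xyz":[-2.7,-36.1,0],"roll":0,"grip":100},{"xyz":[-2.7,-36.1,0],"roll":0,"grip":100},{"xyz":[-2.7,-36.1,0],"roll":0,"grip":100}])

```text
time_s: 3.75
position: [0.4593, 0.1731, 0.2599]
tcp_rot: [[0.983, 0.185, 0.001], [0.185, -0.983, -0.0], [0.001, 0.0, -1.0]]
force: [0.3, 0.2, 0.2]
opening: 1.003
grasp_force: 0.0
```

Emit:
move_arm(increments=[{"xyz":[0,0,0],"roll":0,"grip":100},{"xyz":[0,0,0],"roll":0,"grip":100},{"xyz":[0,0,0],"roll":0,"grip":100}])

```text
time_s: 4.0
position: [0.4601, 0.172, 0.2597]
tcp_rot: [[0.982, 0.188, 0.001], [0.188, -0.982, -0.001], [0.001, 0.001, -1.0]]
force: [-0.2, 0.1, 0.3]
opening: 1.0
grasp_force: 0.0
```

```bash
python3 - <<'E'
from h import *
im,P,W=cloud("wrist","w2.png");np.save("w2.npy",P)
print(bot.read_state()["position"],W[:3,3])
q=rect(P,(.524,.188),.02,.08,.095,"pin");print(q.mean(0), cv2.minEnclosingCircle((q[:,:2]*1000).astype(np.float32)))
q=rect(P,(.52,.29),.025,.047,.06,"sq");rect(P,(.52,.238),.09,.024,.034,"rack")
for r in bot.spot_in("pin","wrist"): print(r["conf"],W[:3,:3]@r["at"]+W[:3,3])
Q=np.load("w1.npy")
g=cv2.imread("pics/w1.png",0)[120:145,262:294];print(g[::2])
print(np.round(Q[131,277],4),np.round(Q[131,258:296:2,2],3))
go(.525,.188,.06,10.9)
E
```

```text
[0.46036393 0.1717326  0.25969509] [0.53138507 0.18519185 0.45009261]
pin 222 [array([522.8, 186.3]), array([20. , 18.8]), np.float64(24.5)] z 0.0876
[0.52275006 0.18668595 0.08749395] ((522.57373046875, 187.00340270996094), 10.40780258178711)
sq 445 [array([516.6, 286.4]), array([26.7, 26.3]), np.float64(85.9)] z 0.0538
rack 3577 [array([519. , 236.9]), array([ 51. , 159.6]), np.float64(2.6)] z 0.0308
0.71 [ 0.52202976 -0.14633305  0.06481046]
0.68 [0.52319419 0.18221406 0.088402  ]
[[ 59  57  57  57  56  56  55  58  64  75 111 140 143 144 144 143 142 142
  142 142 140 121  82  55  51  52  52  52  51  50  50  55]
 [ 60  56  57  57  57  55  56  58  63  73 112 138 141 142 142 140 141 141
  140 140 138 119  80  54  51  52  51  50  50  50  51  54]
 [ 60  57  57  57  57  56  55  58  66  99 130 139 135 129 127 128 133 140
  142 143 141 121  82  55  51  51  51  51  51  51  51  54]
 [ 61  57  56  57  56  55  55  58  67  99 111 100  92  90  91  91  99 109
  119 127 133 119  81  55  52  51  52  50  50  51  51  55]
 [ 61  57  57  57  56  57  56  57  61  61  63  68  69  67  68  68  68  71
   78
[... 624 characters left out ...]
 71 103 120 107  96  94  96 104 113
  124 132 134 121  85  54  49  49  50  49  49  49  44  36]
 [ 54  55  55  55  54  55  55  57  63  76 114 139 140 139 138 139 138 139
  140 140 137 110  70  51  50  50  50  49  50  48  45  34]
 [ 55  55  55  54  54  55  54  56  68 110 137 140 140 139 140 139 140 140
  140 139 137 109  69  52  50  50  51  49  49  49  42  31]
 [ 55  55  55  55  55  54  54  56  65  78  94 121 140 141 141 141 140 140
  139 139 136 110  71  51  51  50  50  49  48  49  41  31]]
[ 0.6174 -0.165   0.003 ] [0.002 0.    0.036 0.036 0.037 0.037 0.03  0.005 0.005 0.006 0.005 0.005
 0.027 0.038 0.038 0.037 0.037 0.037 0.001]
tool shift mm [ 66.4  -4.2 199.6] yaw 10.73 roll needed -0.003
```

Emit:
move_arm(increments=[{"xyz":[32,-1.5,10],"roll":0,"grip":100},{"xyz":[32,-1.5,10],"roll":0,"grip":100},{"xyz":[0,0,35],"roll":0,"grip":100},{"xyz":[0,0,35],"roll":0,"grip":100},{"xyz":[0,0,35],"roll":0,"grip":100}])

```text
time_s: 4.52
position: [0.5238, 0.1867, 0.1335]
tcp_rot: [[0.983, 0.186, 0.002], [0.186, -0.983, 0.0], [0.002, 0.0, -1.0]]
force: [-0.2, -0.2, -0.0]
opening: 0.996
grasp_force: 0.0
```

Emit:
move_arm(increments=[{"xyz":[0,0,30],"roll":0,"grip":100},{"xyz":[0,0,0],"roll":0,"grip":100},{"xyz":[0,0,0],"roll":0,"grip":100},{"xyz":[0,0,0],"roll":0,"grip":100}])

```text
time_s: 4.85
position: [0.5238, 0.1878, 0.1059]
tcp_rot: [[0.982, 0.187, 0.003], [0.187, -0.982, 0.0], [0.003, 0.0, -1.0]]
force: [-0.1, -0.3, -0.0]
opening: 1.001
grasp_force: 0.0
```

```bash
python3 - <<'E'
from h import *
im,P,W=cloud("wrist","w3.png")
print(bot.read_state()["position"])
q=rect(P,(.5225,.187),.02,.08,.095,"pin")
go(.5225,.1868,.057,10.9)
E
```

```text
[0.524192   0.18816717 0.10656302]
pin 608 [array([523.1, 187. ]), array([19.6, 19.8]), np.float64(5.7)] z 0.0877
tool shift mm [-2.1  1.  49.6] yaw 10.83 roll needed -0.0013
```

Emit:
move_arm(increments=[{"xyz":[-1.3,0.9,15],"roll":0,"grip":100},{"xyz":[0,0,17],"roll":0,"grip":100},{"xyz":[0,0,17],"roll":0,"grip":100},{"xyz":[0,0,0],"roll":0,"grip":100},{"xyz":[0,0,0],"roll":0,"grip":0}])

```text
time_s: 5.32
position: [0.5219, 0.1875, 0.057]
tcp_rot: [[0.982, 0.189, 0.002], [0.189, -0.982, 0.0], [0.002, 0.0, -1.0]]
force: [-0.1, -0.4, -0.3]
opening: 0.972
grasp_force: 0.0
```

Emit:
move_arm(increments=[{"xyz":[0,0,0],"roll":0,"grip":0},{"xyz":[0,0,0],"roll":0,"grip":0},{"xyz":[0,0,0],"roll":0,"grip":0},{"xyz":[0,0,0],"roll":0,"grip":0},{"xyz":[0,0,0],"roll":0,"grip":0}])

```text
time_s: 5.73
position: [0.5213, 0.1876, 0.0561]
tcp_rot: [[0.982, 0.189, 0.001], [0.189, -0.982, 0.0], [0.001, 0.0, -1.0]]
force: [-0.3, -0.0, -0.2]
opening: 0.629
grasp_force: 0.0
```

Emit:
move_arm(increments=[{"xyz":[0,0,0],"roll":0,"grip":0},{"xyz":[0,0,0],"roll":0,"grip":0},{"xyz":[0,0,0],"roll":0,"grip":0}])

```text
time_s: 5.98
position: [0.5209, 0.1875, 0.0555]
tcp_rot: [[0.982, 0.189, -0.0], [0.189, -0.982, -0.0], [-0.0, 0.0, -1.0]]
force: [-0.2, 0.0, 0.3]
opening: 0.403
grasp_force: 0.0
```

Emit:
move_arm(increments=[{"xyz":[0,0,0],"roll":0,"grip":0},{"xyz":[0,0,0],"roll":0,"grip":0},{"xyz":[0,0,0],"roll":0,"grip":0},{"xyz":[0,0,0],"roll":0,"grip":0}])

```text
time_s: 6.32
position: [0.5208, 0.1875, 0.0554]
tcp_rot: [[0.982, 0.189, -0.0], [0.189, -0.982, -0.0], [-0.0, 0.0, -1.0]]
force: [0.5, -0.6, -0.3]
opening: 0.203
grasp_force: 30.0
```

```bash
python3 - <<'E'
from h import *
s=bot.read_state();print(s["position"],s["opening"],s["grasp_force"],s["force"])
im,P,W=cloud("wrist")
rect(P,(.5225,.187),.014,.083,.091,"pin")
E
```

```text
[0.52084709 0.18748982 0.05544911] 0.20326450354482245 29.99837815761566 [ 0.53026098 -0.59510958 -0.26296099]
pin 997 [array([522.7, 186.3]), array([20.9, 24.3]), np.float64(16.9)] z 0.0878
```

Emit:
move_arm(increments=[{"xyz":[0,0,-8],"roll":0,"grip":0},{"xyz":[0,0,-17],"roll":0,"grip":0},{"xyz":[0,0,-25],"roll":0,"grip":0},{"xyz":[0,0,-25],"roll":0,"grip":0},{"xyz":[1,15,0],"roll":0,"grip":0}])

```text
time_s: 6.78
position: [0.5274, 0.1752, 0.1355]
tcp_rot: [[0.981, 0.191, 0.009], [0.191, -0.982, 0.002], [0.009, -0.0, -1.0]]
force: [0.2, -0.7, 0.2]
opening: 0.206
grasp_force: 30.0
```

Emit:
move_arm(increments=[{"xyz":[2.6,30,0],"roll":0,"grip":0},{"xyz":[2.6,35,0],"roll":0,"grip":0},{"xyz":[2.6,35,0],"roll":0,"grip":0},{"xyz":[2.6,35,0],"roll":0,"grip":0},{"xyz":[2.6,35,0],"roll":0,"grip":0}])

```text
time_s: 7.2
position: [0.5698, 0.0071, 0.1312]
tcp_rot: [[0.982, 0.189, 0.0], [0.189, -0.982, -0.0], [0.0, 0.0, -1.0]]
force: [0.3, 0.2, -0.9]
opening: 0.205
grasp_force: 30.0
```

Emit:
move_arm(increments=[{"xyz":[2.6,35,0],"roll":0,"grip":0},{"xyz":[2.6,35,0],"roll":0,"grip":0},{"xyz":[2.6,35,0],"roll":0,"grip":0},{"xyz":[2.6,35,0],"roll":0,"grip":0},{"xyz":[2.6,35,0],"roll":0,"grip":0}])

```text
time_s: 7.62
position: [0.6155, -0.1626, 0.131]
tcp_rot: [[0.982, 0.189, -0.0], [0.189, -0.982, 0.0], [0.0, -0.0, -1.0]]
force: [-0.0, -0.1, -0.8]
opening: 0.206
grasp_force: 30.0
```

Emit:
move_arm(increments=[{"xyz":[0,0,0],"roll":0,"grip":0},{"xyz":[0,0,0],"roll":0,"grip":0},{"xyz":[0,0,0],"roll":0,"grip":0},{"xyz":[0,0,0],"roll":0,"grip":0},{"xyz":[0,0,0],"roll":0,"grip":0}])

```text
time_s: 8.03
position: [0.6149, -0.1593, 0.1306]
tcp_rot: [[0.982, 0.191, -0.001], [0.191, -0.982, 0.001], [-0.001, -0.001, -1.0]]
force: [-0.3, -0.3, -0.6]
opening: 0.203
grasp_force: 30.0
```

```bash
python3 - <<'E'
from h import *
s=bot.read_state();p=np.array(s["position"]);print(p,s["opening"],s["force"])
im,P,W=cloud("wrist","w4.png")
R=np.array(s["tcp_rot"]);L=((P.reshape(-1,3)-p)@R).reshape(P.shape)*1000
m=(abs(L[...,0])<14)&(abs(L[...,1])<8.5)&(L[...,2]<-25)&(L[...,2]>-40);q=L[m];print("head top tool coords",len(q),np.nanmin(q,0),np.nanmax(q,0),q.mean(0))
m=(abs(L[...,0])<14)&(abs(L[...,1])<14)&(L[...,2]<46)&(L[...,2]>3);q=L[m];print("shaft",len(q),q.mean(0) if len(q) else 0)
c=p[:2]
Q=P.reshape(-1,3)
rect(P,(.617,-.164),.035,.0335,.042,"prongs")
go(.618,-.1645,.1,10.9)
E
```

```text
[ 0.61491229 -0.15926768  0.13058282] 0.2028289576571906 [-0.34215767 -0.29269234 -0.570715  ]
head top tool coords 928 [ -9.12612648  -8.48342787 -34.37950996] [ 12.01599414   8.38713547 -25.11535095] [  2.97730705   0.06822188 -31.82001304]
shaft 229 [ 6.12478317  0.75701014 21.48081556]
prongs 1140 [array([ 612.9, -165. ]), array([49.6, 43.1]), np.float64(10.7)] z 0.0369
tool shift mm [ 1.9  5.6 30.6] yaw 11.0 roll needed 0.0017
```

View pics/w4.png

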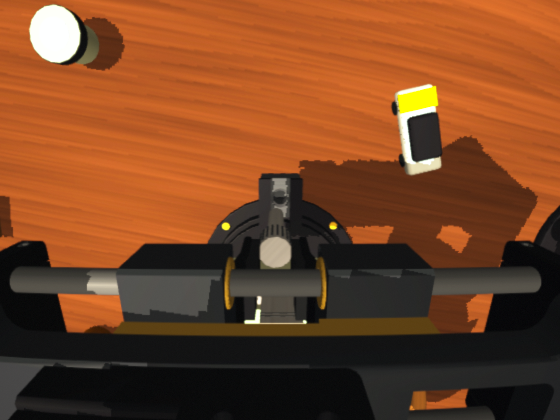

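```bash
python3 - <<'E'
from h import *
s=bot.read_state();p=np.array(s["position"]);R=np.array(s["tcp_rot"])
im,P,W=cloud("wrist","w5.png")
L=((P.reshape(-1,3)-p)@R).reshape(P.shape)*1000
m=(abs(L[...,0])<16)&(abs(L[...,1])<8)&(L[...,2]<-30.5)&(L[...,2]>-35);q=L[m]
print("top",len(q),np.percentile(q,[1,99],0).round(1))
m=(abs(L[...,0])<14)&(abs(L[...,1])<5.5)&(L[...,2]<46)&(L[...,2]>3);q=L[m]
print("z range",q[:,2].min(),q[:,2].max())
for a,b in((3,15),(15,28),(28,46)):
    k=q[(q[:,2]>a)&(q[:,2]<b)]
    if len(k): print(a,len(k),"xc",np.median(k[:,0]-np.sqrt(36-k[:,1]**2)).round(2),"y",k[:,1].min().round(1),k[:,1].max().round(1))
K,D,_=cam("wrist")
def px(w):
    c=(np.array(w)-W[:3,3])@W[:3,:3];return cv2.projectPoints(c[None],np.zeros(3),np.zeros(3),K,D)[0].ravel().round(1)
print("bore proj",px([.6175,-.1645,.03]),px([.6245,-.163,.03]),px([.6105,-.1658,.03]))
g=cv2.resize(im[165:275,235:325,::-1],(0,0),fx=6,fy=5.4,interpolation=cv2.INTER_NEAREST);cv2.imwrite("pics/w5c.png",g)
E
```

```text
top 790 [[ -7.6  -7.9 -33.8]
 [ 11.3   7.6 -30.7]]
z range 3.390299244913103 41.794645683550414
3 73 xc 1.29 y -5.1 5.0
15 71 xc 1.28 y -5.2 5.2
28 65 xc 1.21 y -4.9 5.5
bore proj [279.8 197.3] [279.7 190.3] [279.7 204.2]
```

View pics/w5c.png

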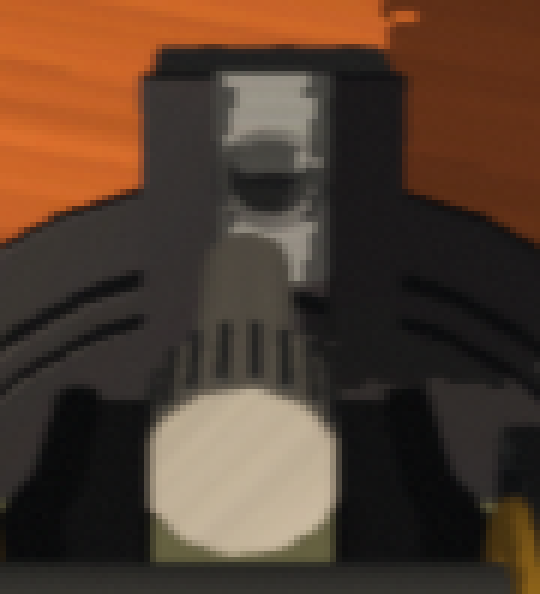

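Crop: the bore is at full-image pixel (279,197). The pin hangs straight, with its axis 1.3 mm ahead of the TCP.

Emit:
move_arm(increments=[{"xyz":[0.7,5.0,15],"roll":0,"grip":0},{"xyz":[0,0,15],"roll":0,"grip":0},{"xyz":[0,0,14],"roll":0,"grip":0},{"xyz":[0,0,0],"roll":0,"grip":0},{"xyz":[0,0,0],"roll":0,"grip":0}])

```text
time_s: 8.55
position: [0.6165, -0.1647, 0.0859]
tcp_rot: [[0.982, 0.19, -0.002], [0.19, -0.982, 0.001], [-0.002, -0.001, -1.0]]
force: [-0.6, -0.1, 0.2]
opening: 0.207
grasp_force: 30.0
```

Emit:
move_arm(increments=[{"xyz":[0,0,0],"roll":0,"grip":0},{"xyz":[0,0,0],"roll":0,"grip":0},{"xyz":[0,0,0],"roll":0,"grip":0}])

```text
time_s: 8.8
position: [0.6179, -0.1658, 0.0877]
tcp_rot: [[0.982, 0.189, 0.002], [0.189, -0.982, -0.001], [0.002, 0.001, -1.0]]
force: [0.1, 0.3, -0.9]
opening: 0.202
grasp_force: 30.0
```

```bash
python3 - <<'E'
from h import *
s=bot.read_state();p=np.array(s["position"]);R=np.array(s["tcp_rot"]);print(p)
im,P,W=cloud("wrist","w6.png")
L=((P.reshape(-1,3)-p)@R).reshape(P.shape)*1000
B=R.T@(np.array([.6178,-.164,.03])-p)*1000;print("bore in tool",B, "want x 1.27 y 0")
rect(P,(.617,-.164),.035,.0335,.042,"prongs")
g=cv2.resize(im[165:275,235:325,::-1],(0,0),fx=6,fy=5.4,interpolation=cv2.INTER_NEAREST);cv2.imwrite("pics/w6c.png",g)
E
```

```text
[ 0.61787356 -0.16582952  0.08766152]
bore in tool [ 0.17634877 -1.88421666 57.65953532] want x 1.27 y 0
prongs 1304 [array([ 616.1, -164.4]), array([43. , 43.1]), np.float64(11.1)] z 0.0369
```

View pics/w6c.png

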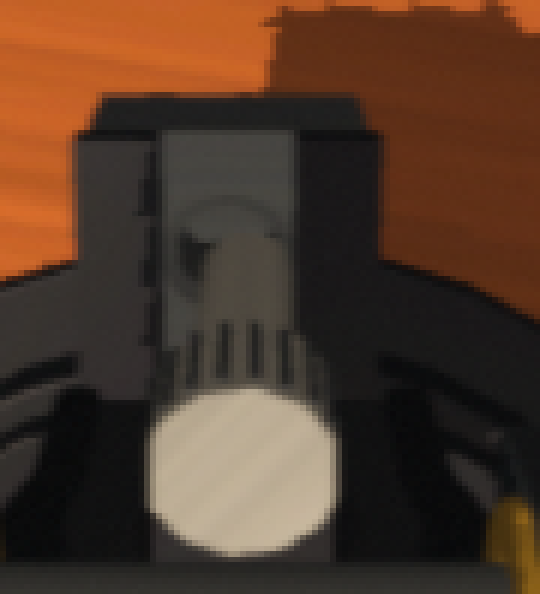

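Crop: the pin foot sits about 2 mm to the right (+tool y) of the bore centre at crop (228,243), so I'll correct that and lower.

Emit:
move_arm(increments=[{"xyz":[-0.9,-1.8,3],"roll":0,"grip":0},{"xyz":[0,0,5],"roll":0,"grip":0},{"xyz":[0,0,5],"roll":0,"grip":0},{"xyz":[0,0,3],"roll":0,"grip":0},{"xyz":[0,0,0],"roll":0,"grip":0}])

```text
time_s: 9.27
position: [0.615, -0.1637, 0.0692]
tcp_rot: [[0.982, 0.189, -0.002], [0.189, -0.982, 0.001], [-0.002, -0.001, -1.0]]
force: [0.0, -0.1, -0.8]
opening: 0.201
grasp_force: 30.0
```

```bash
python3 - <<'E'
from h import *
s=bot.read_state();p=np.array(s["position"]);R=np.array(s["tcp_rot"]);print(p,s["force"])
B=R.T@(np.array([.6178,-.164,.03])-p)*1000;print("bore in tool",B, "want x 1.27 y 0")
E
```

```text
[ 0.61499367 -0.16374886  0.06921321] [ 0.01700992 -0.13472812 -0.8378308 ]
bore in tool [ 2.78588351  0.83217778 39.2066443 ] want x 1.27 y 0
```

Emit:
move_arm(increments=[{"xyz":[0.8,0.5,4],"roll":0,"grip":0},{"xyz":[0,0,4],"roll":0,"grip":0},{"xyz":[0,0,4],"roll":0,"grip":0},{"xyz":[0,0,3],"roll":0,"grip":0},{"xyz":[0,0,2],"roll":0,"grip":0}])

```text
time_s: 9.68
position: [0.6165, -0.1643, 0.0529]
tcp_rot: [[0.982, 0.189, -0.001], [0.189, -0.982, 0.0], [-0.001, -0.0, -1.0]]
force: [0.2, -0.3, -1.4]
opening: 0.204
grasp_force: 30.0
```

Emit:
move_arm(increments=[{"xyz":[0,0,1.5],"roll":0,"grip":0},{"xyz":[0,0,1],"roll":0,"grip":0},{"xyz":[0,0,0],"roll":0,"grip":0}])

```text
time_s: 9.93
position: [0.6167, -0.1644, 0.0508]
tcp_rot: [[0.982, 0.189, -0.0], [0.189, -0.982, 0.0], [-0.0, -0.0, -1.0]]
force: [0.2, -0.0, -0.8]
opening: 0.206
grasp_force: 30.0
```

Emit:
move_arm(increments=[{"xyz":[0,0,0.7],"roll":0,"grip":0},{"xyz":[0,0,0.7],"roll":0,"grip":0},{"xyz":[0,0,0],"roll":0,"grip":0}])

```text
time_s: 10.18
position: [0.6173, -0.1646, 0.0504]
tcp_rot: [[0.982, 0.189, 0.001], [0.189, -0.982, -0.0], [0.001, 0.001, -1.0]]
force: [-0.8, 0.2, 3.3]
opening: 0.203
grasp_force: 30.0
```

Emit:
move_arm(increments=[{"xyz":[0,0,0],"roll":0,"grip":60},{"xyz":[0,0,0],"roll":0,"grip":60},{"xyz":[0,0,0],"roll":0,"grip":60},{"xyz":[0,0,0],"roll":0,"grip":60},{"xyz":[0,0,0],"roll":0,"grip":60}])

```text
time_s: 10.6
position: [0.6165, -0.1644, 0.0493]
tcp_rot: [[0.982, 0.189, -0.0], [0.189, -0.982, 0.0], [-0.0, -0.0, -1.0]]
force: [0.5, 0.8, -0.5]
opening: 0.499
grasp_force: 0.0
```

Emit:
move_arm(increments=[{"xyz":[0,0,-10],"roll":0,"grip":60},{"xyz":[0,0,-30],"roll":0,"grip":60},{"xyz":[0,0,-40],"roll":0,"grip":60},{"xyz":[0,0,-40],"roll":0,"grip":60},{"xyz":[-20,0,-10],"roll":0,"grip":60}])

```text
time_s: 11.02
position: [0.6043, -0.1701, 0.1876]
tcp_rot: [[0.982, 0.19, 0.016], [0.191, -0.982, -0.007], [0.015, 0.01, -1.0]]
force: [0.3, -0.2, 1.6]
opening: 0.601
grasp_force: 0.0
```

Emit:
move_arm(increments=[{"xyz":[-40,0,0],"roll":0,"grip":60},{"xyz":[-40,0,0],"roll":0,"grip":60},{"xyz":[-40,0,0],"roll":0,"grip":60},{"xyz":[0,0,0],"roll":0,"grip":60},{"xyz":[0,0,0],"roll":0,"grip":60}])

```text
time_s: 11.43
position: [0.4773, -0.1908, 0.1804]
tcp_rot: [[0.982, 0.187, -0.0], [0.187, -0.982, 0.0], [-0.0, -0.0, -1.0]]
force: [0.8, -0.9, 0.5]
opening: 0.596
grasp_force: 0.0
```

```bash
python3 - <<'E'
from h import *
im,P,W=cloud("wrist","w7.png");np.save("w7.npy",P)
s=bot.read_state();print(s["position"],s["joint_positions"],s["opening"])
rect(P,(.6177,-.164),.02,.07,.095,"pin");rect(P,(.525,-.181),.045,.106,.125,"block");rect(P,(.525,-.181),.09,.055,.066,"saddle")
E
```

```text
[ 0.47943222 -0.19144476  0.18060256] [-3.41935897e+01  2.29641030e+01  9.85960616e+01  1.70424937e-02
  5.83203713e+01  4.49814527e+01] 0.5993150566481666
pin 464 [array([ 617.5, -165. ]), array([19.4, 19.6]), np.float64(26.1)] z 0.0826
block 1197 [array([ 524.2, -182. ]), array([23.9, 35.1]), np.float64(11.0)] z 0.1158
saddle 5445 [array([ 553.8, -176.9]), array([120.6, 146. ]), np.float64(10.8)] z 0.0606
```

View pics/w7.png

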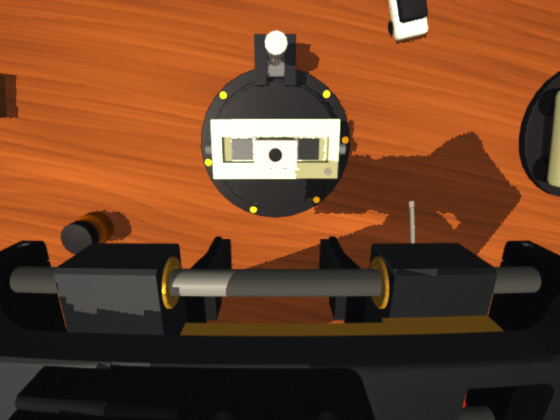

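Pin is home: head at pixel (276,43), top at 82.6 mm. Block top is at (275,155), still seated. The tool can't tilt, so I'll grip the block across its x faces. That lets it pivot about the pad axis as I shift the tool sideways.

Emit:
move_arm(increments=[{"xyz":[22.9,-0.4,0],"roll":0,"grip":60},{"xyz":[22.9,-0.4,0],"roll":0,"grip":60},{"xyz":[0,0,0],"roll":-0.1208,"grip":60},{"xyz":[0,0,0],"roll":-0.1208,"grip":60},{"xyz":[0,0,0],"roll":-0.1208,"grip":60}])

```text
time_s: 11.9
position: [0.5267, -0.1814, 0.1799]
tcp_rot: [[0.847, 0.532, 0.002], [0.532, -0.847, -0.001], [0.001, 0.002, -1.0]]
force: [-0.8, 0.1, -0.8]
opening: 0.603
grasp_force: 0.0
```

Emit:
move_arm(increments=[{"xyz":[0,0,0],"roll":-0.1208,"grip":60},{"xyz":[0,0,0],"roll":-0.1208,"grip":60},{"xyz":[0,0,0],"roll":-0.1208,"grip":60},{"xyz":[0,0,0],"roll":-0.1208,"grip":60},{"xyz":[0,0,0],"roll":-0.1208,"grip":60}])

```text
time_s: 12.32
position: [0.5263, -0.1816, 0.18]
tcp_rot: [[0.396, 0.918, 0.002], [0.918, -0.396, -0.001], [-0.0, 0.002, -1.0]]
force: [0.5, -0.2, 0.6]
opening: 0.602
grasp_force: 0.0
```

Emit:
move_arm(increments=[{"xyz":[0,0,0],"roll":-0.1208,"grip":60},{"xyz":[0,0,0],"roll":-0.1208,"grip":60},{"xyz":[0,0,0],"roll":-0.1208,"grip":60},{"xyz":[0,0,0],"roll":-0.1208,"grip":60},{"xyz":[0,0,0],"roll":-0.1208,"grip":60}])

```text
time_s: 12.73
position: [0.5264, -0.1816, 0.18]
tcp_rot: [[-0.196, 0.981, 0.002], [0.981, 0.196, -0.001], [-0.001, 0.002, -1.0]]
force: [-0.2, -0.7, 0.5]
opening: 0.596
grasp_force: 0.0
```

Emit:
move_arm(increments=[{"xyz":[0,0,0],"roll":0,"grip":60},{"xyz":[0,0,0],"roll":0,"grip":60},{"xyz":[0,0,0],"roll":0,"grip":60}])

```text
time_s: 12.98
position: [0.5251, -0.1815, 0.1797]
tcp_rot: [[-0.187, 0.982, 0.001], [0.982, 0.187, -0.0], [-0.001, 0.001, -1.0]]
force: [-0.2, -0.3, 0.2]
opening: 0.601
grasp_force: 0.0
```

```bash
python3 - <<'E'
from h import *
im,P,W=cloud("wrist","w8.png")
s=bot.read_state();print(s["position"],s["opening"])
rect(P,(.525,-.181),.045,.106,.125,"block");rect(P,(.525,-.181),.09,.055,.066,"saddle");rect(P,(.6177,-.164),.02,.07,.095,"pin")
go(.5242,-.182,.086,101)
E
```

```text
[ 0.52483069 -0.18139314  0.17967846] 0.6035264410599843
block 1113 [array([ 523.6, -182.3]), array([24.2, 36.2]), np.float64(11.3)] z 0.1157
saddle 4777 [array([ 553.4, -176.8]), array([120.8, 146.3]), np.float64(10.9)] z 0.0607
pin 395 [array([ 617.8, -164.8]), array([20.6, 20.7]), np.float64(39.9)] z 0.0823
tool shift mm [-0.4 -0.8 93.7] yaw 100.79 roll needed -0.0037
```

Emit:
move_arm(increments=[{"xyz":[-0.6,-0.8,25],"roll":0,"grip":60},{"xyz":[0,0,25],"roll":0,"grip":60},{"xyz":[0,0,25],"roll":0,"grip":60},{"xyz":[0,0,19],"roll":0,"grip":60},{"xyz":[0,0,0],"roll":0,"grip":45}])

```text
time_s: 13.45
position: [0.521, -0.1808, 0.0821]
tcp_rot: [[-0.187, 0.982, -0.007], [0.982, 0.187, 0.004], [0.005, -0.006, -1.0]]
force: [-1.4, -0.0, -1.5]
opening: 0.573
grasp_force: 0.0
```

Emit:
move_arm(increments=[{"xyz":[0,0,0],"roll":0,"grip":38},{"xyz":[0,0,0],"roll":0,"grip":38},{"xyz":[0,0,0],"roll":0,"grip":38}])

```text
time_s: 13.7
position: [0.5247, -0.1829, 0.0871]
tcp_rot: [[-0.188, 0.982, 0.003], [0.982, 0.188, -0.002], [-0.002, 0.002, -1.0]]
force: [-0.6, 0.2, 0.0]
opening: 0.418
grasp_force: 0.0
```

```bash
cat >> h.py <<'E'
C=np.array([.5240,-.1822])
def lean(name=None):
    """block pose from top face & +y flank, in stand axes; z of grasp etc."""
    im,P,W=cloud("wrist",name);s=bot.read_state()
    a=np.radians(11.0);ex=np.array([np.cos(a),np.sin(a)]);ey=np.array([-ex[1],ex[0]])
    Q=P.reshape(-1,3);Q=Q[~np.isnan(Q[:,0])];S=np.c_[(Q[:,:2]-C)@ex,(Q[:,:2]-C)@ey,Q[:,2]]*1000
    t=S[(abs(S[:,0])<9)&(abs(S[:,1])<35)&(S[:,2]>105)&(S[:,2]<165)]
    zt=np.percentile(t[:,2],98);t2=t[t[:,2]>zt-8]
    for _ in range(3):
        A=np.c_[t2[:,1],np.ones(len(t2))];k=np.linalg.lstsq(A,t2[:,2],rcond=None)[0];r=abs(t[:,2]-t[:,1]*k[0]-k[1]);t2=t[r<1.2]
    y0,y1=np.percentile(t2[:,1],[1,99]);ym=(y0+y1)/2
    print("top: lean(+ = toward +y)",round(-np.arctan(k[0]),3),"y",y0.round(1),y1.round(1),"z mid",round(k[0]*ym+k[1],1),len(t2))
    f=S[(abs(S[:,0])<9)&(S[:,1]>8)&(S[:,1]<40)&(S[:,2]>66)&(S[:,2]<k[0]*y1+k[1]-4)]
    if len(f)>30:
        f=f[abs(f[:,1]-np.median(f[:,1]))<8];k2=np.polyfit(f[:,2],f[:,1],1);print("flank lean",round(np.arctan(k2[0]),3),"y at mouth",round(np.polyval(k2,60),1),len(f))
    d=S[(abs(S[:,0])>17)&(abs(S[:,0])<27)&(abs(S[:,1])<58)&(S[:,2]>52)&(S[:,2]<72)];
    if len(d): print("saddle z",np.median(d[:,2]).round(1),len(d))
    p=np.array(s["position"]);print("tcp stand",np.round(np.r_[(p[:2]-C)@ex,(p[:2]-C)@ey,p[2]]*1000,1),"F stand x,y,z",np.round(np.r_[np.array(s["force"])[:2]@ex,np.array(s["force"])[:2]@ey,s["force"][2]],1),"op",round(s["opening"],3),"t",s["time_s"])
E
python3 -c "from h import *;lean('w9.png')"
```

```text
top: lean(+ = toward +y) 0.005 y -10.4 17.8 z mid 115.8 1352
flank lean 0.0 y at mouth 17.8 551
saddle z 60.9 2993
tcp stand [ 0.5 -0.7 87.1] F stand x,y,z [-1.   0.2  0.2] op 0.404 t 13.75
```

Emit:
move_arm(increments=[{"xyz":[0,0,0.5],"roll":0,"grip":0},{"xyz":[0,0,0],"roll":0,"grip":0},{"xyz":[0,0,0],"roll":0,"grip":0},{"xyz":[0,0,0],"roll":0,"grip":0},{"xyz":[0,0,0],"roll":0,"grip":0}])

```text
time_s: 14.17
position: [0.5251, -0.1825, 0.0861]
tcp_rot: [[-0.188, 0.982, 0.004], [0.982, 0.188, -0.001], [-0.002, 0.003, -1.0]]
force: [2.6, 2.0, 4.5]
opening: 0.255
grasp_force: 30.0
```

```bash
python3 -c "from h import *;print(bot.read_state()['grasp_force']);lean()"
```

```text
30.004332661628723
top: lean(+ = toward +y) 0.007 y -9.7 17.7 z mid 115.8 1313
flank lean -0.001 y at mouth 17.7 558
saddle z 60.9 2474
tcp stand [ 1.  -0.5 86.1] F stand x,y,z [3.5 1.1 5.1] op 0.257 t 14.2167
```

Emit:
move_arm(increments=[{"xyz":[2,0,-0.3],"roll":0,"grip":0},{"xyz":[2,0,-0.3],"roll":0,"grip":0},{"xyz":[2,0,-0.4],"roll":0,"grip":0},{"xyz":[1,0,0],"roll":0,"grip":0},{"xyz":[0,0,0],"roll":0,"grip":0}])

```text
time_s: 14.63
position: [0.5244, -0.1794, 0.0867]
tcp_rot: [[-0.19, 0.982, 0.005], [0.982, 0.19, -0.008], [-0.009, 0.003, -1.0]]
force: [3.4, -7.6, -1.0]
opening: 0.258
grasp_force: 30.0
```

```bash
python3 -c "from h import *;lean()"
```

```text
top: lean(+ = toward +y) 0.043 y -6.2 20.8 z mid 116.1 1307
flank lean 0.039 y at mouth 18.6 501
saddle z 60.9 2349
tcp stand [ 0.9  2.6 86.6] F stand x,y,z [ 1.8 -8.9 -0.3] op 0.255 t 14.6833
```

Emit:
move_arm(increments=[{"xyz":[2,0,-0.3],"roll":0,"grip":0},{"xyz":[2,0,-0.3],"roll":0,"grip":0},{"xyz":[2,0,-0.3],"roll":0,"grip":0},{"xyz":[1.5,0,-0.3],"roll":0,"grip":0},{"xyz":[0,0,0],"roll":0,"grip":0}])

```text
time_s: 15.1
position: [0.523, -0.1726, 0.0878]
tcp_rot: [[-0.19, 0.982, 0.005], [0.982, 0.191, -0.009], [-0.009, 0.003, -1.0]]
force: [3.8, -9.0, -1.4]
opening: 0.254
grasp_force: 30.0
```

```bash
python3 -c "from h import *;lean()"
```

```text
top: lean(+ = toward +y) 0.123 y 1.2 27.6 z mid 116.8 1312
flank lean 0.117 y at mouth 21.2 358
saddle z 60.9 2096
tcp stand [ 0.9  9.6 87.9] F stand x,y,z [ 2.1 -9.2 -0.4] op 0.255 t 15.15
```

Emit:
move_arm(increments=[{"xyz":[-5,0,-0.8],"roll":0,"grip":0},{"xyz":[-5,0,-0.8],"roll":0,"grip":0},{"xyz":[-5,0,-0.8],"roll":0,"grip":0},{"xyz":[-5,0,-0.8],"roll":0,"grip":0},{"xyz":[-5,0,-0.8],"roll":0,"grip":0}])

```text
time_s: 15.57
position: [0.5231, -0.19, 0.0901]
tcp_rot: [[-0.189, 0.982, -0.006], [0.982, 0.189, 0.005], [0.006, -0.004, -1.0]]
force: [1.9, 1.2, -0.5]
opening: 0.165
grasp_force: 1.0
```

Emit:
move_arm(increments=[{"xyz":[0,0,0],"roll":0,"grip":0},{"xyz":[0,0,0],"roll":0,"grip":0}])

```text
time_s: 15.73
position: [0.5262, -0.1919, 0.0911]
tcp_rot: [[-0.187, 0.982, 0.002], [0.982, 0.187, 0.001], [0.001, 0.002, -1.0]]
force: [6.0, 2.9, -2.6]
opening: 0.037
grasp_force: 4.4
```

```bash
python3 -c "from h import *;lean()"
```

```text
top: lean(+ = toward +y) 0.515 y -19.2 0.9 z mid 159.8 87
flank lean -0.09 y at mouth 16.8 785
saddle z 60.9 2412
tcp stand [  0.2 -10.2  91.3] F stand x,y,z [2.7 0.2 3.6] op 0.024 t 15.7833
```

```bash
python3 -c "
from h import *
im,P,W=cloud('wrist');g=im[130:330,180:380,::-1];cv2.imwrite('pics/w10.png',cv2.resize(g,(0,0),fx=3,fy=3))"
```

```text
(no output)
```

View pics/w10.png

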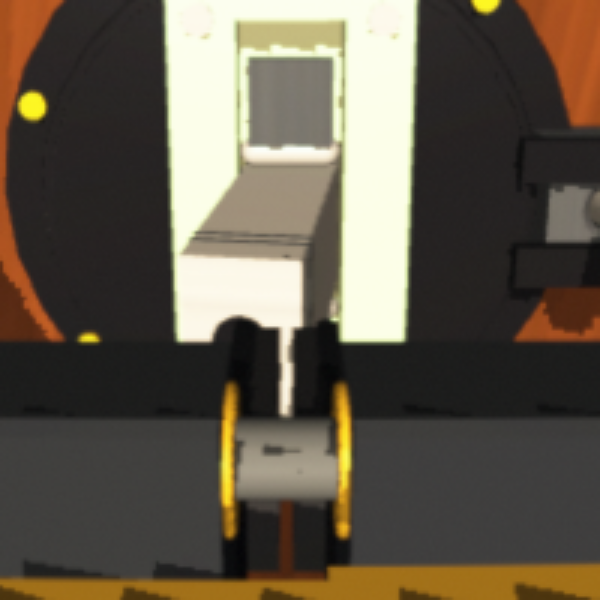

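```bash
cat >> h.py <<'E'
def stand(n="wrist",name=None):
    im,P,W=cloud(n,name);a=np.radians(11.0);ex=np.array([np.cos(a),np.sin(a)]);ey=np.array([-ex[1],ex[0]])
    Q=P.reshape(-1,3);return im,np.c_[(Q[:,:2]-C)@ex,(Q[:,:2]-C)@ey,Q[:,2]]*1000
E
python3 - <<'E'
from h import *
im,S=stand()
I=S.reshape(420,560,3)
# grid over crop: rows 175..245, cols
for r in (180,195,207,215,222,230,238,246):
    print(r,[tuple(int(v) if v==v else -999 for v in I[r,c]) for c in (245,255,265,275,282,290)])
s=bot.read_state();print(s["position"],s["force"],s["moment"],s["grasp_force"],s["opening"])
E
python3 - <<'E'
from h import *
for n in("scene","top"):
    im,S=stand(n)
    t=S[(abs(S[:,0])<30)&(abs(S[:,1])<40)&(S[:,2]>75)&(S[:,2]<125)]
    if len(t): print(n,len(t),np.percentile(t,[2,50,98],0).round(1).tolist())
E
```

```text
180 [(-24, 22, 60), (-16, 22, 61), (-9, 21, 54), (-1, 21, 55), (3, 21, 54), (9, 21, 55)]
195 [(-24, 10, 61), (-15, 15, 79), (-8, 15, 81), (-1, 15, 81), (3, 15, 81), (9, 12, 68)]
207 [(-20, 13, 105), (-14, 13, 105), (-7, 13, 104), (-1, 13, 105), (2, 13, 105), (9, 2, 66)]
215 [(-18, 12, 118), (-13, 12, 117), (-7, 12, 119), (-1, 12, 118), (2, 12, 117), (9, -3, 65)]
222 [(-19, 7, 116), (-13, 8, 118), (-7, 8, 118), (-1, 8, 119), (2, 8, 118), (9, -9, 63)]
230 [(-19, 3, 117), (-13, 3, 118), (-7, 3, 118), (-1, 3, 118), (2, 2, 116), (9, -16, 63)]
238 [(-19, -2, 116), (-13, -1, 117), (-7, 0, 121), (-1, -1, 119), (2, -2, 116), (6, 0, 121)]
246 [(-10, 26, 196), (-7, 26, 197), (-7, -1, 130), (-1, -6, 119), (2, -1, 131), (6, 0, 134)]
[ 0.52499771 -0.19261459  0.09145474] [ 0.19724439 -0.14081469  0.80454867] [ 0.00970397 -0.29837063  0.02342305] 0.7764235557988286 0.010574998909255912
scene 259 [[-19.9, -19.2, 76.4], [1.9, 8.2, 101.3], [8.1, 18.3, 122.2]]
```

Crop: the block top is displaced about 8 mm toward −x and 6 mm toward −y, and the fingers are shut, so the grip slipped off. I'll check from the scene camera before moving anything.

```bash
python3 -c "
from h import *
im,d=bot.capture('scene')
K,D,W=cam('scene');w=np.array([.524,-.182,.1]);R=W[:3,:3];c=R.T@(w-W[:3,3]);u=cv2.projectPoints(c[None],np.zeros(3),np.zeros(3),K,D)[0].ravel();print(u)
u=u.astype(int);a=cv2.resize(im[max(0,u[1]-45):u[1]+35,u[0]-50:u[0]+50,::-1],(0,0),fx=5,fy=5,interpolation=cv2.INTER_CUBIC)
cv2.imwrite('pics/s1.png',a)"
```

```text
[240.53398971 165.11718768]
```

View pics/s1.png

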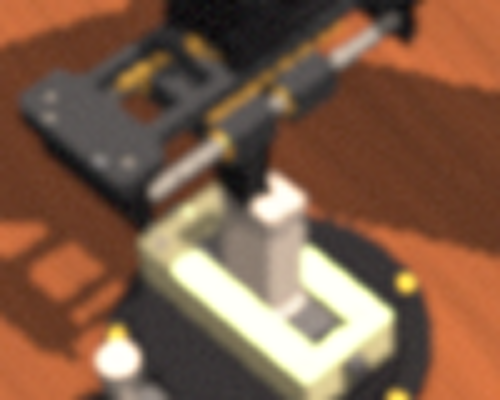

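Emit:
move_arm(increments=[{"xyz":[0,0,-4],"roll":0,"grip":3},{"xyz":[0,0,-6],"roll":0,"grip":3},{"xyz":[0,0,-10],"roll":0,"grip":3},{"xyz":[0,0,-12],"roll":0,"grip":3},{"xyz":[0,0,-12],"roll":0,"grip":3}])

```text
time_s: 16.45
position: [0.5249, -0.1925, 0.1363]
tcp_rot: [[-0.189, 0.982, -0.001], [0.982, 0.189, 0.0], [0.0, -0.001, -1.0]]
force: [-0.3, 0.2, 0.0]
opening: 0.031
grasp_force: 0.0
```

Emit:
move_arm(increments=[{"xyz":[-20,0,-15],"roll":0,"grip":40},{"xyz":[-20,0,-15],"roll":0,"grip":40},{"xyz":[-10,0,0],"roll":0,"grip":40},{"xyz":[0,0,0],"roll":0,"grip":40},{"xyz":[0,0,0],"roll":0,"grip":40}])

```text
time_s: 16.87
position: [0.5339, -0.2412, 0.1648]
tcp_rot: [[-0.187, 0.982, -0.002], [0.982, 0.187, 0.001], [0.002, -0.001, -1.0]]
force: [0.1, 0.6, -0.7]
opening: 0.324
grasp_force: 0.0
```

```bash
python3 - <<'E'
from h import *
lean("w11.png")
im,S=stand()
t=S[(abs(S[:,0])<30)&(abs(S[:,1])<40)&(S[:,2]>108)&(S[:,2]<128)];print("top",len(t),np.percentile(t,[2,50,98],0).round(1).tolist())
r=cv2.minAreaRect(t[:,:2].astype(np.float32));print(r)
A=np.c_[t[:,:2],np.ones(len(t))];print("plane",np.linalg.lstsq(A,t[:,2],rcond=None)[0])
E
```

```text
top: lean(+ = toward +y) -0.067 y -22.7 13.0 z mid 118.6 576
flank lean -0.075 y at mouth 16.2 112
saddle z 60.9 2132
tcp stand [ -1.8 -58.9 164.3] F stand x,y,z [-0.7  0.2 -0.3] op 0.352 t 16.9167
top 1467 [[-20.2, -22.3, 110.4], [-8.6, -3.6, 117.7], [3.2, 13.2, 120.4]]
((-8.404825210571289, -4.545976638793945), (37.45983123779297, 24.423961639404297), 88.68342590332031)
plane [8.09804435e-02 3.19350011e-02 1.18264793e+02]
```

Emit:
move_arm(increments=[{"xyz":[0,0,0],"roll":0.1208,"grip":75},{"xyz":[0,0,0],"roll":0.1208,"grip":75},{"xyz":[0,0,0],"roll":0.1208,"grip":75},{"xyz":[0,0,0],"roll":0.1208,"grip":75},{"xyz":[0,0,0],"roll":0.1208,"grip":75}])

```text
time_s: 17.38
position: [0.5338, -0.2398, 0.1641]
tcp_rot: [[0.407, 0.913, -0.003], [0.913, -0.407, 0.002], [0.001, -0.003, -1.0]]
force: [0.0, -0.1, 0.0]
opening: 0.686
grasp_force: 0.0
```

Emit:
move_arm(increments=[{"xyz":[0,0,0],"roll":0.1208,"grip":75},{"xyz":[0,0,0],"roll":0.1208,"grip":75},{"xyz":[0,0,0],"roll":0.1208,"grip":75},{"xyz":[0,0,0],"roll":0.1208,"grip":75},{"xyz":[0,0,0],"roll":0.1208,"grip":75}])

```text
time_s: 17.8
position: [0.5338, -0.2398, 0.1641]
tcp_rot: [[0.854, 0.521, -0.003], [0.521, -0.854, 0.002], [-0.001, -0.003, -1.0]]
force: [0.3, 0.1, 0.1]
opening: 0.749
grasp_force: 0.0
```

Emit:
move_arm(increments=[{"xyz":[0,0,0],"roll":0.1208,"grip":75},{"xyz":[0,0,0],"roll":0.1208,"grip":75},{"xyz":[0,0,0],"roll":0.1208,"grip":75},{"xyz":[-2.5,-28,0],"roll":0,"grip":75},{"xyz":[-2.5,-28,0],"roll":0,"grip":75}])

```text
time_s: 18.22
position: [0.5186, -0.1867, 0.1641]
tcp_rot: [[0.982, 0.187, -0.002], [0.187, -0.982, 0.001], [-0.001, -0.002, -1.0]]
force: [0.5, 0.7, -0.1]
opening: 0.753
grasp_force: 0.0
```

Emit:
move_arm(increments=[{"xyz":[0,0,0],"roll":0,"grip":75},{"xyz":[0,0,0],"roll":0,"grip":75},{"xyz":[0,0,0],"roll":0,"grip":75}])

```text
time_s: 18.47
position: [0.5193, -0.1871, 0.1649]
tcp_rot: [[0.982, 0.19, -0.0], [0.19, -0.982, 0.0], [-0.0, -0.0, -1.0]]
force: [0.3, -0.6, 0.5]
opening: 0.749
grasp_force: 0.0
```

```bash
cat >> h.py <<'E'
def top(z0=108,z1=160,xm=35,ym=40):
    im,S=stand();s=bot.read_state();p=np.array(s["position"]);a=np.radians(11.0);ex=np.array([np.cos(a),np.sin(a)]);ey=np.array([-ex[1],ex[0]])
    q=S[(abs(S[:,0])<xm)&(abs(S[:,1])<ym)&(S[:,2]>z0)&(S[:,2]<z1)]
    pc=np.r_[(p[:2]-C)@ex,(p[:2]-C)@ey]*1000
    if len(q)>20:
        zm=np.percentile(q[:,2],60);q=q[abs(q[:,2]-zm)<5]
        for _ in range(4):
            A=np.c_[q[:,:2],np.ones(len(q))];k=np.linalg.lstsq(A,q[:,2],rcond=None)[0];r=q[:,2]-A@k;q=q[abs(r)<max(.8,1.5*r.std())]
        lo,hi=np.percentile(q,[1,99],0);print("top n",len(q),"x",lo[0].round(1),hi[0].round(1),"y",lo[1].round(1),hi[1].round(1),"leanx",-k[0].round(3),"leany",-k[1].round(3),"z at mid",round(k@[(lo[0]+hi[0])/2,(lo[1]+hi[1])/2,1],1))
    d=S[(abs(S[:,0])<28)&(abs(S[:,1])>48)&(abs(S[:,1])<62)&(S[:,2]>50)&(S[:,2]<72)]
    f=np.array(s["force"]);print("saddle z",np.median(d[:,2]).round(1) if len(d) else None,"tcp",pc.round(1),round(p[2]*1000,1),"F",np.round(np.r_[f[:2]@ex,f[:2]@ey,f[2]],1),"M",np.round(s["moment"],2),"op",round(s["opening"],3),"gf",round(s["grasp_force"],1),"t",s["time_s"])
E
python3 -c "from h import *;top();go(.5,-.18,.1,11)"
```

```text
top n 906 x -20.8 2.8 y -22.3 12.9 leanx -0.128 leany -0.07 z at mid 117.8
saddle z 60.9 tcp [-5.3 -4.6] 165.1 F [ 0.1  0.3 -0.2] M [-0.01  0.02 -0.  ] op 0.749 gf 0.0 t 18.5167
tool shift mm [-17.8 -11.3  65.1] yaw 10.92 roll needed -0.0014
```

Emit:
move_arm(increments=[{"xyz":[-2.2,-0.7,20],"roll":0,"grip":75},{"xyz":[0,0,20],"roll":0,"grip":75},{"xyz":[0,0,20],"roll":0,"grip":75},{"xyz":[0,0,12],"roll":0,"grip":75},{"xyz":[0,0,6],"roll":0,"grip":60}])

```text
time_s: 18.93
position: [0.5163, -0.1877, 0.0853]
tcp_rot: [[0.982, 0.188, -0.003], [0.188, -0.982, 0.001], [-0.002, -0.002, -1.0]]
force: [0.2, -0.5, -0.0]
opening: 0.726
grasp_force: 0.0
```

Emit:
move_arm(increments=[{"xyz":[0,0,0],"roll":0,"grip":48},{"xyz":[0,0,0],"roll":0,"grip":48},{"xyz":[0,0,0],"roll":0,"grip":48},{"xyz":[0,0,0],"roll":0,"grip":0},{"xyz":[0,0,0],"roll":0,"grip":0}])

```text
time_s: 19.35
position: [0.5177, -0.1877, 0.0882]
tcp_rot: [[0.982, 0.189, 0.002], [0.189, -0.982, -0.001], [0.001, 0.001, -1.0]]
force: [0.7, -1.7, 1.5]
opening: 0.412
grasp_force: 1.5
```

Emit:
move_arm(increments=[{"xyz":[0,0,0],"roll":0,"grip":0},{"xyz":[0,0,0],"roll":0,"grip":0}])

```text
time_s: 19.52
position: [0.5175, -0.1872, 0.0881]
tcp_rot: [[0.982, 0.189, 0.001], [0.189, -0.982, -0.0], [0.001, 0.0, -1.0]]
force: [-0.8, 0.6, 3.0]
opening: 0.385
grasp_force: 30.1
```

```bash
python3 -c "from h import *;top()"
```

```text
top n 1549 x -18.1 3.0 y -22.3 12.5 leanx -0.127 leany -0.07 z at mid 118.0
saddle z 60.9 tcp [-7.3 -3.7] 88.2 F [0.4 1.8 4.6] M [ 0.31  0.02 -0.06] op 0.38 gf 30.1 t 19.5667
```

Emit:
move_arm(increments=[{"xyz":[2,0,0],"roll":0,"grip":0},{"xyz":[2,0,0],"roll":0,"grip":0},{"xyz":[2,0,0],"roll":0,"grip":0},{"xyz":[2,0,0],"roll":0,"grip":0},{"xyz":[0,0,0],"roll":0,"grip":0}])

```text
time_s: 19.98
position: [0.5246, -0.1838, 0.0887]
tcp_rot: [[0.982, 0.188, -0.001], [0.188, -0.982, 0.003], [-0.0, -0.003, -1.0]]
force: [-2.8, 10.0, 21.2]
opening: 0.2
grasp_force: 29.8
```

```bash
python3 -c "from h import *;top()"
```

```text
top n 391 x -9.3 10.5 y -17.4 11.9 leanx -0.044 leany 0.025 z at mid 119.4
saddle z 60.8 tcp [ 0.4 -1.4] 89.1 F [ 0.1  8.6 16.4] M [ 1.3   0.39 -0.02] op 0.173 gf 30.3 t 20.0333
```

```bash
python3 -c "
from h import *
im,P,W=cloud('wrist');a=im[120:340,170:390,::-1]
sc,_=bot.capture('scene');b=sc[120:210,190:290,::-1]
a=cv2.resize(a,(430,430),interpolation=cv2.INTER_CUBIC);b=cv2.resize(b,(360,324),interpolation=cv2.INTER_CUBIC);c=np.zeros((430,790,3),np.uint8);c[:,:430]=a;c[:324,430:]=b
cv2.imwrite('pics/w12.png',c)
print(bot.read_state())"
```

```text
{'time_s': 20.1333, 'joint_positions': array([-30.88556398,  33.43521878,  97.52194748,   0.19824953,
        49.15308119,  48.11577367]), 'qvel': array([-0.0091295 , -0.07699282,  0.06517832, -0.03727265, -0.32609031,
       -0.13504945]), 'tau': array([ -3.80492985, -33.42978716, -12.60254771,  -1.11769471,
        -1.6265776 ,  -0.04888863]), 'position': array([ 0.524597  , -0.18342909,  0.08920569]), 'tcp_rot': array([[ 9.82061405e-01,  1.88561143e-01, -3.05182318e-04],
       [ 1.88561135e-01, -9.82056134e-01,  3.23246632e-03],
       [ 3.09811376e-04, -3.23202594e-03, -9.99994729e-01]]), 'force': array([-2.62643018,  7.69565892, 14.73787068]), 'moment': array([ 1.18176219,  0.34648531, -0.10685802]), 'grasp_force': 29.816495524719357, 'opening': 0.16946769487304053}
```

View pics/w12.png

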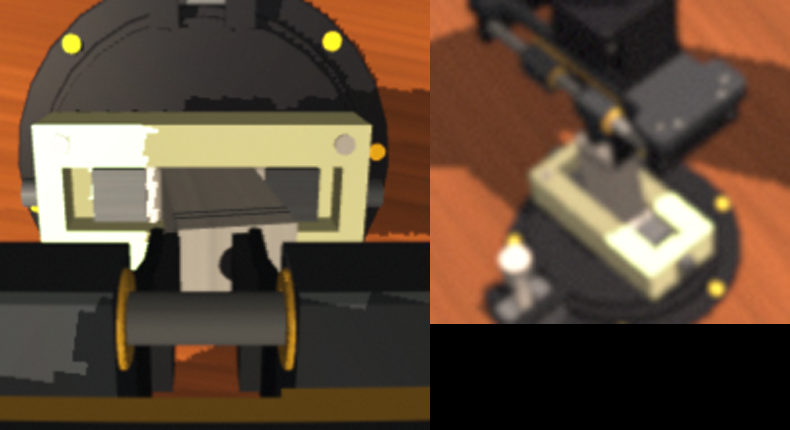

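Fingers are biting through the soft contact at the block's top again. I'll back straight up and re-measure.

Emit:
move_arm(increments=[{"xyz":[0,0,0],"roll":0,"grip":22},{"xyz":[0,0,0],"roll":0,"grip":30},{"xyz":[0,0,0],"roll":0,"grip":40}])

```text
time_s: 20.38
position: [0.525, -0.1845, 0.0886]
tcp_rot: [[0.982, 0.19, 0.001], [0.19, -0.982, 0.001], [0.001, -0.001, -1.0]]
force: [0.2, 2.6, 4.9]
opening: 0.291
grasp_force: 2.6
```

```bash
python3 -c "from h import *;top()"
```

```text
top n 541 x -9.1 10.6 y -16.2 16.0 leanx -0.03 leany -0.023 z at mid 119.1
saddle z 60.8 tcp [ 0.5 -2.9] 88.4 F [0.4 2.6 4.7] M [0.4  0.08 0.01] op 0.333 gf 2.0 t 20.4333
```

Emit:
move_arm(increments=[{"xyz":[0,0,0],"roll":0,"grip":50},{"xyz":[0,0,0],"roll":0,"grip":60},{"xyz":[0,0,0],"roll":0,"grip":60},{"xyz":[0,0,0],"roll":0,"grip":60}])

```text
time_s: 20.77
position: [0.5248, -0.1861, 0.087]
tcp_rot: [[0.982, 0.189, -0.0], [0.189, -0.982, -0.0], [-0.0, 0.0, -1.0]]
force: [0.4, -0.6, -0.1]
opening: 0.574
grasp_force: 0.0
```

```bash
python3 - <<'E'
from h import *
top()
im,S=stand();I=S.reshape(420,560,3)
f=S[(abs(S[:,0])<9)&(abs(S[:,1])<40)]
# tool-frame look at fingers
s=bot.read_state();p=np.array(s["position"]);R=np.array(s["tcp_rot"])
_,P,W=cloud("wrist");L=((P.reshape(-1,3)-p)@R)*1000
for z0 in range(-60,5,6):
    q=L[(L[:,2]>z0)&(L[:,2]<z0+6)&(abs(L[:,1])>20)&(abs(L[:,1])<60)&(abs(L[:,0])<16)]
    if len(q): a=q[q[:,1]>0][:,1];b=q[q[:,1]<0][:,1];print(z0,len(q),"x max",q[:,0].max().round(1),"y+",(a.min().round(1),a.max().round(1)) if len(a) else None,"y-",(b.min().round(1),b.max().round(1)) if len(b) else None)
E
```

```text
top n 1562 x -10.0 10.4 y -27.9 20.0 leanx -0.024 leany -0.121 z at mid 118.2
saddle z 60.9 tcp [ 0.  -3.9] 86.9 F [-0.3 -0.6  0.1] M [ 0.04 -0.01 -0.04] op 0.584 gf 0.0 t 20.8167
-60 273 x max 10.3 y+ (np.float64(26.6), np.float64(36.8)) y- (np.float64(-35.3), np.float64(-25.2))
-54 290 x max 10.2 y+ (np.float64(25.9), np.float64(36.2)) y- (np.float64(-34.3), np.float64(-24.6))
-48 234 x max 10.1 y+ (np.float64(25.9), np.float64(35.0)) y- (np.float64(-33.6), np.float64(-24.5))
-42 231 x max 10.2 y+ (np.float64(25.8), np.float64(34.9)) y- (np.float64(-33.6), np.float64(-24.5))
-36 228 x max 10.0 y+ (np.float64(20.3), np.float64(35.1)) y- (np.float64(-33.9), np.float64(-24.5))
-30 308 x max 10.9 y+ (np.float64(20.0), np.float64(34.9)) y- (np.float64(-33.3), np.float64(-24.5))
-24 19 x max 11.1 y+ (np.float64(20.0), np.float64(23.3)) y- None
-18 14 x max 11.1 y+ (np.float64(20.1), np.float64(22.8)) y- None
-12 6 x max 11.2 y+ (np.float64(20.0), np.float64(21.7)) y- None
-6 4 x max 11.2 y+ (np.float64(20.1), np.float64(21.0)) y- None
```

Block is loose in the open fingers, still between its noses and nearly upright in x. Both failures came from gripping too near the top edge. I'll regrip across x again, about 17 mm lower, and rock more slowly.

Emit:
move_arm(increments=[{"xyz":[0,0,-8],"roll":0,"grip":60},{"xyz":[0,0,-20],"roll":0,"grip":60},{"xyz":[0,0,-25],"roll":0,"grip":60},{"xyz":[0,0,-25],"roll":-0.1208,"grip":60},{"xyz":[0,0,0],"roll":-0.1208,"grip":60}])

```text
time_s: 21.33
position: [0.5281, -0.1877, 0.1705]
tcp_rot: [[0.906, 0.424, 0.009], [0.424, -0.906, -0.005], [0.006, 0.008, -1.0]]
force: [0.9, -1.2, 0.6]
opening: 0.602
grasp_force: 0.0
```

Emit:
move_arm(increments=[{"xyz":[0,0,0],"roll":-0.1208,"grip":60},{"xyz":[0,0,0],"roll":-0.1208,"grip":60},{"xyz":[0,0,0],"roll":-0.1208,"grip":60},{"xyz":[0,0,0],"roll":-0.1208,"grip":60},{"xyz":[0,0,0],"roll":-0.1208,"grip":60}])

```text
time_s: 21.75
position: [0.5249, -0.1859, 0.1659]
tcp_rot: [[0.505, 0.863, 0.0], [0.863, -0.505, -0.0], [-0.0, 0.0, -1.0]]
force: [0.0, 0.4, -0.3]
opening: 0.599
grasp_force: 0.0
```

Emit:
move_arm(increments=[{"xyz":[0,0,0],"roll":-0.1208,"grip":60},{"xyz":[0,0,0],"roll":-0.1208,"grip":60},{"xyz":[0,0,0],"roll":-0.1208,"grip":60},{"xyz":[0,0,0],"roll":-0.1208,"grip":60},{"xyz":[0,0,0],"roll":-0.1208,"grip":60}])

```text
time_s: 22.17
position: [0.5249, -0.1859, 0.1658]
tcp_rot: [[-0.075, 0.997, 0.0], [0.997, 0.075, -0.0], [-0.0, 0.0, -1.0]]
force: [-0.6, 0.1, 0.1]
opening: 0.599
grasp_force: 0.0
```

Emit:
move_arm(increments=[{"xyz":[0,0,0],"roll":-0.1208,"grip":60},{"xyz":[0,0,0],"roll":0,"grip":60},{"xyz":[0,0,0],"roll":0,"grip":60},{"xyz":[0,0,0],"roll":0,"grip":60}])

```text
time_s: 22.5
position: [0.5249, -0.1858, 0.1655]
tcp_rot: [[-0.186, 0.983, 0.0], [0.983, 0.186, -0.0], [-0.0, 0.0, -1.0]]
force: [-0.2, -0.3, 0.6]
opening: 0.597
grasp_force: 0.0
```

```bash
python3 -c "
from h import *
top();lean();go(.5,-.18,.1,101)
im,P,W=cloud('wrist');rect(P,(.6177,-.164),.02,.07,.095,'pin')"
```

```text
top n 884 x -13.8 9.8 y -27.4 7.8 leanx -0.034 leany -0.131 z at mid 117.3
saddle z 60.8 tcp [ 0.2 -3.7] 165.5 F [ 0.4  0.5 -1.2] M [-0.06 -0.09 -0.04] op 0.597 gf 0.0 t 22.55
top: lean(+ = toward +y) -0.125 y -28.0 7.9 z mid 117.4 781
flank lean -0.131 y at mouth 15.5 375
saddle z 60.9 2184
tcp stand [  0.2  -3.7 165.5] F stand x,y,z [-0.1  0.1 -0.6] op 0.6 t 22.6
tool shift mm [ 10.4 -23.4  65.5] yaw 100.78 roll needed -0.0038
pin 440 [array([ 617.6, -164.6]), array([20.5, 20. ]), np.float64(69.5)] z 0.0825
```

Emit:
move_arm(increments=[{"xyz":[-2.6,-1.2,25],"roll":0,"grip":60},{"xyz":[0,0,25],"roll":0,"grip":60},{"xyz":[0,0,22],"roll":0,"grip":60},{"xyz":[0,0,14],"roll":0,"grip":60},{"xyz":[0,0,8],"roll":0,"grip":50}])

```text
time_s: 23.07
position: [0.5231, -0.1879, 0.0694]
tcp_rot: [[-0.188, 0.982, -0.003], [0.982, 0.188, 0.002], [0.002, -0.003, -1.0]]
force: [-0.0, -0.4, 0.2]
opening: 0.574
grasp_force: 0.0
```

Emit:
move_arm(increments=[{"xyz":[0,0,0],"roll":0,"grip":35},{"xyz":[0,0,0],"roll":0,"grip":35},{"xyz":[0,0,0],"roll":0,"grip":35},{"xyz":[0,0,0],"roll":0,"grip":0},{"xyz":[0,0,0],"roll":0,"grip":0}])

```text
time_s: 23.48
position: [0.525, -0.1889, 0.0724]
tcp_rot: [[-0.189, 0.982, 0.002], [0.982, 0.189, -0.001], [-0.002, 0.002, -1.0]]
force: [1.7, 0.7, 1.8]
opening: 0.284
grasp_force: 2.9
```

Emit:
move_arm(increments=[{"xyz":[0,0,0],"roll":0,"grip":0},{"xyz":[0,0,0],"roll":0,"grip":0},{"xyz":[0,0,0],"roll":0,"grip":0}])

```text
time_s: 23.73
position: [0.5254, -0.1889, 0.0724]
tcp_rot: [[-0.188, 0.982, 0.003], [0.982, 0.188, -0.001], [-0.002, 0.003, -1.0]]
force: [1.6, 1.3, 5.5]
opening: 0.272
grasp_force: 29.9
```

```bash
python3 -c "
from h import *
top();lean()"
```

```text
top n 252 x -22.1 19.4 y -3.0 7.8 leanx 0.014 leany 0.646 z at mid 124.4
saddle z 61.0 tcp [ 0.1 -6.9] 72.3 F [1.7 0.9 5.4] M [ 0.2  -0.52  0.  ] op 0.274 gf 29.9 t 23.7833
top: lean(+ = toward +y) -0.085 y -27.0 7.9 z mid 117.7 890
flank lean -0.131 y at mouth 15.5 1067
saddle z 60.8 2887
tcp stand [ 0.1 -6.9 72.4] F stand x,y,z [2.3 1.  5.5] op 0.272 t 23.8333
```

Firm grip (opening 0.272). Swing toward +y slowly.

Emit:
move_arm(increments=[{"xyz":[2,0,-0.3],"roll":0,"grip":0},{"xyz":[2,0,-0.3],"roll":0,"grip":0},{"xyz":[2,0,-0.3],"roll":0,"grip":0},{"xyz":[2,0,-0.3],"roll":0,"grip":0},{"xyz":[2,0,-0.3],"roll":0,"grip":0}])

```text
time_s: 24.25
position: [0.5246, -0.1827, 0.0731]
tcp_rot: [[-0.19, 0.982, 0.005], [0.982, 0.19, -0.008], [-0.008, 0.003, -1.0]]
force: [3.2, -9.7, -1.8]
opening: 0.274
grasp_force: 29.9
```

```bash
python3 -c "
from h import *
lean()"
```

```text
top: lean(+ = toward +y) -0.077 y -21.2 14.5 z mid 118.2 964
flank lean -0.092 y at mouth 19.7 1006
saddle z 60.9 2630
tcp stand [ 0.7 -0.5 73.3] F stand x,y,z [ 0.8 -9.7  0.6] op 0.274 t 24.3
```

Emit:
move_arm(increments=[{"xyz":[2,0,-0.3],"roll":0,"grip":0},{"xyz":[2,0,-0.3],"roll":0,"grip":0},{"xyz":[2,0,-0.3],"roll":0,"grip":0},{"xyz":[2,0,-0.3],"roll":0,"grip":0},{"xyz":[2,0,-0.3],"roll":0,"grip":0}])

```text
time_s: 24.72
position: [0.5237, -0.1744, 0.0752]
tcp_rot: [[-0.191, 0.982, 0.007], [0.982, 0.191, -0.01], [-0.011, 0.005, -1.0]]
force: [2.3, -11.9, -0.5]
opening: 0.274
grasp_force: 30.0
```

```bash
python3 -c "
from h import *
lean()"
```

```text
top: lean(+ = toward +y) 0.029 y -13.1 22.4 z mid 120.4 1050
flank lean 0.026 y at mouth 20.7 757
saddle z 60.9 2274
tcp stand [ 1.3  8.2 75.3] F stand x,y,z [-0.4 -9.6  0.6] op 0.271 t 24.7667
```

Emit:
move_arm(increments=[{"xyz":[2,0,-0.2],"roll":0,"grip":0},{"xyz":[2,0,-0.2],"roll":0,"grip":0},{"xyz":[1.5,0,-0.2],"roll":0,"grip":0},{"xyz":[0,0,0],"roll":0,"grip":0}])

```text
time_s: 25.1
position: [0.5227, -0.1689, 0.0759]
tcp_rot: [[-0.191, 0.982, 0.007], [0.982, 0.191, -0.01], [-0.011, 0.005, -1.0]]
force: [2.0, -11.7, 1.3]
opening: 0.272
grasp_force: 30.0
```

```bash
python3 -c "
from h import *
lean()"
```

```text
top: lean(+ = toward +y) 0.097 y -8.0 27.4 z mid 121.4 1085
flank lean 0.098 y at mouth 21.5 612
saddle z 60.9 2074
tcp stand [ 1.3 13.3 75.9] F stand x,y,z [ -0.5 -11.7   0.6] op 0.274 t 25.15
```

Emit:
move_arm(increments=[{"xyz":[-2.5,0,-0.2],"roll":0,"grip":0},{"xyz":[-2.5,0,-0.2],"roll":0,"grip":0},{"xyz":[-2.5,0,-0.2],"roll":0,"grip":0},{"xyz":[-2.5,0,-0.2],"roll":0,"grip":0},{"xyz":[-2.5,0,-0.2],"roll":0,"grip":0}])

```text
time_s: 25.57
position: [0.5233, -0.1743, 0.0761]
tcp_rot: [[-0.187, 0.982, 0.003], [0.982, 0.187, 0.003], [0.002, 0.004, -1.0]]
force: [6.6, 7.4, 2.7]
opening: 0.276
grasp_force: 30.1
```

Emit:
move_arm(increments=[{"xyz":[-2.5,0,-0.3],"roll":0,"grip":0},{"xyz":[-2.5,0,-0.3],"roll":0,"grip":0},{"xyz":[-2,0,-0.3],"roll":0,"grip":0},{"xyz":[-2,0,-0.3],"roll":0,"grip":0},{"xyz":[-2,0,-0.3],"roll":0,"grip":0}])

```text
time_s: 25.98
position: [0.523, -0.1802, 0.0766]
tcp_rot: [[-0.186, 0.983, -0.002], [0.983, 0.186, 0.011], [0.011, -0.0, -1.0]]
force: [5.0, 13.5, 3.8]
opening: 0.275
grasp_force: 30.1
```

```bash
python3 -c "
from h import *
lean()"
```

```text
top: lean(+ = toward +y) 0.007 y -20.4 15.5 z mid 121.8 1067
flank lean 0.004 y at mouth 15.1 780
saddle z 60.9 2447
tcp stand [-0.7  1.8 76.7] F stand x,y,z [ 7.9 11.1  3. ] op 0.276 t 26.0333
```

Emit:
move_arm(increments=[{"xyz":[-2,0.5,-0.3],"roll":0,"grip":0},{"xyz":[-2,0.5,-0.3],"roll":0,"grip":0},{"xyz":[-2,0,-0.3],"roll":0,"grip":0},{"xyz":[-2,0,-0.3],"roll":0,"grip":0},{"xyz":[-2,0,-0.3],"roll":0,"grip":0}])

```text
time_s: 26.45
position: [0.524, -0.1883, 0.0778]
tcp_rot: [[-0.186, 0.983, -0.006], [0.982, 0.186, 0.014], [0.015, -0.004, -1.0]]
force: [3.0, 13.7, 5.1]
opening: 0.277
grasp_force: 30.1
```

```bash
python3 -c "
from h import *
lean()"
```

```text
top: lean(+ = toward +y) -0.096 y -28.1 7.5 z mid 122.7 961
flank lean -0.103 y at mouth 14.0 960
saddle z 60.9 2751
tcp stand [-1.1 -6.5 77.9] F stand x,y,z [ 5.9 11.5  5. ] op 0.27 t 26.5
```

Emit:
move_arm(increments=[{"xyz":[2.5,0.2,-0.4],"roll":0,"grip":0},{"xyz":[2.5,0.2,-0.4],"roll":0,"grip":0},{"xyz":[2.5,0.2,-0.4],"roll":0,"grip":0},{"xyz":[2.5,0,-0.4],"roll":0,"grip":0},{"xyz":[2.5,0,-0.4],"roll":0,"grip":0}])

```text
time_s: 26.92
position: [0.5233, -0.1828, 0.0787]
tcp_rot: [[-0.189, 0.982, -0.004], [0.982, 0.189, 0.002], [0.002, -0.003, -1.0]]
force: [3.9, -2.8, -16.4]
opening: 0.272
grasp_force: 29.8
```

Emit:
move_arm(increments=[{"xyz":[2.5,0,-0.3],"roll":0,"grip":0},{"xyz":[2,0,-0.3],"roll":0,"grip":0},{"xyz":[2,0,-0.3],"roll":0,"grip":0},{"xyz":[2,0,-0.3],"roll":0,"grip":0},{"xyz":[2,0,-0.3],"roll":0,"grip":0}])

```text
time_s: 27.33
position: [0.5226, -0.1756, 0.0806]
tcp_rot: [[-0.189, 0.982, -0.001], [0.982, 0.189, -0.003], [-0.003, -0.002, -1.0]]
force: [3.4, -7.4, -19.3]
opening: 0.273
grasp_force: 29.9
```

```bash
python3 -c "
from h import *
lean()"
```

```text
top: lean(+ = toward +y) 0.016 y -14.5 21.1 z mid 125.2 1026
flank lean 0.017 y at mouth 19.9 802
saddle z 60.9 2256
tcp stand [-0.1  7.  80.7] F stand x,y,z [  2.6  -7.  -20.1] op 0.273 t 27.3833
```

Emit:
move_arm(increments=[{"xyz":[2,0,0],"roll":0,"grip":0},{"xyz":[2,0,0],"roll":0,"grip":0},{"xyz":[2,0,0],"roll":0,"grip":0},{"xyz":[1,0,0],"roll":0,"grip":0},{"xyz":[0,0,0],"roll":0,"grip":0}])

```text
time_s: 27.8
position: [0.5221, -0.1702, 0.0816]
tcp_rot: [[-0.19, 0.982, 0.001], [0.982, 0.19, -0.006], [-0.006, -0.0, -1.0]]
force: [2.5, -9.8, -17.1]
opening: 0.271
grasp_force: 29.9
```

```bash
python3 -c "
from h import *
lean()"
```

```text
top: lean(+ = toward +y) 0.08 y -9.2 26.3 z mid 126.1 1076
flank lean 0.082 y at mouth 21.1 659
saddle z 60.9 2056
tcp stand [ 0.4 12.1 81.6] F stand x,y,z [  1.3  -9.5 -16.7] op 0.273 t 27.85
```

Emit:
move_arm(increments=[{"xyz":[-2.5,0,0],"roll":0,"grip":0},{"xyz":[-2.5,0,0],"roll":0,"grip":0},{"xyz":[-2.5,0,0],"roll":0,"grip":0},{"xyz":[-2.5,0,-0.2],"roll":0,"grip":0},{"xyz":[-2.5,0,-0.2],"roll":0,"grip":0}])

```text
time_s: 28.27
position: [0.5228, -0.1763, 0.0821]
tcp_rot: [[-0.187, 0.982, -0.003], [0.982, 0.187, 0.005], [0.006, -0.002, -1.0]]
force: [4.0, 7.7, -10.4]
opening: 0.275
grasp_force: 30.0
```

Emit:
move_arm(increments=[{"xyz":[-2.5,0,-0.2],"roll":0,"grip":0},{"xyz":[-2,0,-0.2],"roll":0,"grip":0},{"xyz":[-2,0,-0.2],"roll":0,"grip":0},{"xyz":[-2,0,-0.2],"roll":0,"grip":0},{"xyz":[-2,0,-0.2],"roll":0,"grip":0}])

```text
time_s: 28.68
position: [0.5237, -0.1837, 0.0838]
tcp_rot: [[-0.187, 0.982, -0.005], [0.982, 0.187, 0.01], [0.01, -0.003, -1.0]]
force: [2.5, 10.7, -1.2]
opening: 0.275
grasp_force: 30.0
```

```bash
python3 -c "
from h import *
lean()"
```

```text
top: lean(+ = toward +y) -0.027 y -23.3 12.5 z mid 127.9 992
flank lean -0.037 y at mouth 14.7 928
saddle z 60.9 2497
tcp stand [-0.6 -1.9 84. ] F stand x,y,z [ 3.9  9.9 -1.6] op 0.271 t 28.7333
```

Emit:
move_arm(increments=[{"xyz":[-2,0,0],"roll":0,"grip":0},{"xyz":[-2,0,0],"roll":0,"grip":0},{"xyz":[-2,0,0],"roll":0,"grip":0},{"xyz":[0,0,0],"roll":0,"grip":0}])

```text
time_s: 29.07
position: [0.5263, -0.1932, 0.0851]
tcp_rot: [[-0.188, 0.982, -0.002], [0.982, 0.188, 0.003], [0.003, -0.001, -1.0]]
force: [0.5, 4.5, 1.0]
opening: 0.273
grasp_force: 30.0
```

```bash
python3 -c "
from h import *
lean()"
```

```text
top: lean(+ = toward +y) -0.089 y -13.1 2.9 z mid 130.7 724
flank lean -0.234 y at mouth 19.5 868
saddle z 60.9 2881
tcp stand [  0.  -11.3  84.8] F stand x,y,z [2.4 4.9 0.3] op 0.269 t 29.1167
```

Emit:
move_arm(increments=[{"xyz":[2,0,0],"roll":0,"grip":0},{"xyz":[2,0,0],"roll":0,"grip":0},{"xyz":[2,0,0],"roll":0,"grip":0},{"xyz":[2,0,0],"roll":0,"grip":0},{"xyz":[2,0,0],"roll":0,"grip":0}])

```text
time_s: 29.53
position: [0.5265, -0.1896, 0.0853]
tcp_rot: [[-0.191, 0.982, 0.003], [0.981, 0.191, -0.008], [-0.009, 0.001, -1.0]]
force: [-1.5, -7.7, 6.5]
opening: 0.275
grasp_force: 30.0
```

```bash
python3 -c "
from h import *
lean()"
```

```text
top: lean(+ = toward +y) -0.109 y -9.0 6.7 z mid 130.8 817
flank lean -0.187 y at mouth 20.0 1252
saddle z 60.9 2752
tcp stand [ 1.  -7.5 85.4] F stand x,y,z [-3.6 -6.8  3.7] op 0.274 t 29.5833
```

Emit:
move_arm(increments=[{"xyz":[2,0,0],"roll":0,"grip":0},{"xyz":[2,0,0],"roll":0,"grip":0},{"xyz":[2,0,0],"roll":0,"grip":0},{"xyz":[2,0,0],"roll":0,"grip":0},{"xyz":[0,0,0],"roll":0,"grip":0}])

```text
time_s: 30.0
position: [0.5261, -0.1831, 0.0869]
tcp_rot: [[-0.192, 0.981, 0.006], [0.981, 0.192, -0.011], [-0.012, 0.003, -1.0]]
force: [-3.1, -8.5, 11.2]
opening: 0.276
grasp_force: 30.1
```

```bash
python3 -c "
from h import *
lean()"
```

```text
top: lean(+ = toward +y) -0.078 y -22.3 13.2 z mid 131.5 923
flank lean -0.104 y at mouth 20.5 1214
saddle z 60.9 2487
tcp stand [ 1.9 -1.3 86.9] F stand x,y,z [-4.9 -9.2 11.7] op 0.274 t 30.05
```

Emit:
move_arm(increments=[{"xyz":[2,-0.5,-0.2],"roll":0,"grip":0},{"xyz":[2,-0.5,-0.2],"roll":0,"grip":0},{"xyz":[2,0,-0.2],"roll":0,"grip":0},{"xyz":[2,0,-0.2],"roll":0,"grip":0},{"xyz":[0,0,0],"roll":0,"grip":0}])

```text
time_s: 30.47
position: [0.5242, -0.1751, 0.0881]
tcp_rot: [[-0.191, 0.982, 0.007], [0.982, 0.191, -0.01], [-0.012, 0.005, -1.0]]
force: [-2.9, -7.3, 14.8]
opening: 0.267
grasp_force: 30.1
```

```bash
python3 -c "
from h import *
lean()"
```

```text
top: lean(+ = toward +y) -0.001 y -14.4 21.2 z mid 133.3 1038
flank lean 0.0 y at mouth 21.0 962
saddle z 60.9 2184
tcp stand [ 1.5  6.9 88.1] F stand x,y,z [-3.5 -6.1 14.8] op 0.272 t 30.5167
```

Block upright and clear of the noses; lift straight up.

Emit:
move_arm(increments=[{"xyz":[-2,0,-1],"roll":0,"grip":0},{"xyz":[-1,0,-2],"roll":0,"grip":0},{"xyz":[-1,0,-2.5],"roll":0,"grip":0},{"xyz":[0,0,-2],"roll":0,"grip":0},{"xyz":[0,0,0],"roll":0,"grip":0}])

```text
time_s: 30.93
position: [0.5226, -0.1735, 0.092]
tcp_rot: [[-0.188, 0.982, 0.001], [0.982, 0.188, 0.0], [0.0, 0.001, -1.0]]
force: [2.7, -0.1, -3.0]
opening: 0.276
grasp_force: 30.0
```

```bash
python3 -c "
from h import *
lean()"
```

```text
top: lean(+ = toward +y) -0.016 y -13.2 22.6 z mid 137.0 1033
flank lean -0.016 y at mouth 23.6 1006
saddle z 60.9 2069
tcp stand [ 0.3  8.8 92.1] F stand x,y,z [ 2.4 -1.7 -3.4] op 0.269 t 30.9833
```

Emit:
move_arm(increments=[{"xyz":[0,0,-2],"roll":0,"grip":0},{"xyz":[0,0,-4],"roll":0,"grip":0},{"xyz":[-1,0,-5],"roll":0,"grip":0},{"xyz":[-2,0,-5],"roll":0,"grip":0},{"xyz":[-1.5,0,-4],"roll":0,"grip":0}])

```text
time_s: 31.4
position: [0.5217, -0.1778, 0.1125]
tcp_rot: [[-0.189, 0.982, -0.002], [0.982, 0.189, 0.001], [0.001, -0.002, -1.0]]
force: [0.6, -0.8, -2.6]
opening: 0.272
grasp_force: 30.0
```

Emit:
move_arm(increments=[{"xyz":[0,0,-2],"roll":0,"grip":0},{"xyz":[0,0,0],"roll":0,"grip":0},{"xyz":[0,0,0],"roll":0,"grip":0},{"xyz":[0,0,0],"roll":0,"grip":0},{"xyz":[0,0,0],"roll":0,"grip":0}])

```text
time_s: 31.82
position: [0.5225, -0.178, 0.1139]
tcp_rot: [[-0.189, 0.982, -0.001], [0.982, 0.189, 0.0], [0.001, -0.001, -1.0]]
force: [0.2, -0.1, -4.2]
opening: 0.273
grasp_force: 30.0
```

```bash
python3 -c "
from h import *
lean('w13.png');top(z0=130,z1=170)
im,P,W=cloud('wrist');rect(P,(.6177,-.164),.02,.07,.095,'pin')
sc,S=stand('scene');t=bot.capture('scene')[0]
c=np.zeros((420,790,3),np.uint8);c[:,:430]=im[:,65:495,::-1];c[:324,430:]=cv2.resize(t[115:205,190:290,::-1],(360,324),interpolation=cv2.INTER_CUBIC);cv2.imwrite('pics/w13c.png',c)"
```

```text
top: lean(+ = toward +y) -0.019 y -17.5 18.2 z mid 158.9 1021
flank lean -0.019 y at mouth 19.9 1086
saddle z 60.9 2001
tcp stand [ -0.7   4.5 113.9] F stand x,y,z [ 0.6 -0.5 -4.2] op 0.275 t 31.8667
top n 1224 x -18.2 11.6 y -17.5 18.2 leanx 0.006 leany -0.023 z at mid 158.9
saddle z 61.0 tcp [-0.6  4.4] 113.9 F [ 0.3  0.5 -4.1] M [ 0.03 -0.11 -0.05] op 0.272 gf 30.0 t 31.9167
pin 635 [array([ 617.7, -165.1]), array([20.9, 20.1]), np.float64(87.1)] z 0.0825
```

View pics/w13c.png

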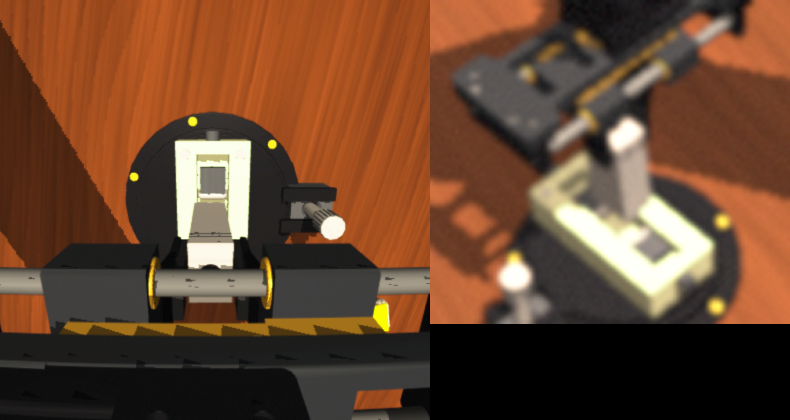

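The final view shows the block held upright over its slot: lean 0.02 rad, underside about 19 mm above the mouth. The saddle is seated, and the pin is upright in the boss with its head at (333,228).

```bash
python3 -c "
from rig import bot
print(bot.hand_in())"
```

```text
the job is handed in; nothing more can be done
None
```

I handed the job in at about 32 s: the pin is fully home in the boss and released. The block was rocked out over two full swings each way after the grip slipped twice early on. It is now held upright about 19 mm above its slot, and the saddle stayed seated throughout.

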